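# Scan labelled canisters on a cranked carriage

### The arm

A 6-joint arm with a two-finger parallel gripper is mounted at the origin on the work surface. World frame = base frame: x ahead of the robot, y to its left, z up, the work surface at z = 0. Lengths are in m, angles in rad, forces in N, time in s.
With the tool pointing down it reaches from about 0.4 to 0.825 m from the base axis. Payload 7 kg.
Tool frame: the origin (TCP) lies at the very end of the fingers, on their centre line; the grasp point (between the pads) lies 19 mm behind it; y points along the fingers, x is the direction in which the jaws open and shut, and the axes are right-handed (so a half turn about y gives the same grasp; the last joint's range is limited). The gripper opens to 85 mm and grips with 20 to 120 N. Pads are 22 mm wide; open, the fingers measure 114 mm over their backs; the gripper's body (76 mm by 85 mm) begins 54 mm behind the grasp point. The pads swing forward as they close: fully open they stand 13 mm farther back than shut.
Start: joints at [-0.816, 0.359, 0.012, 0, -1.224, -0.288], TCP at [0.304, -0.603, 0.231] pointing down, gripper open.
Joint ranges: [-3.07, 3.07], [-1.43, 2.12], [-1.02, 1.25], [-3.03, 1.67], [-3.05, -0], [-3.03, 3.03]. Speed limits (rad/s): [2.39, 2.39, 3.01, 3.14, 3.14, 3.14].

### API

Orientations are given as a unit quaternion [w, x, y, z].
In Python, from cell import r gives the robot as it stands. The module is installed in compiled form; this text tells all that it offers.
- The arm moves only by the shell command python3 -m jog 'ROWS' [FORCE]. ROWS is JSON, a list that holds one entry, the list of rows, each a list of 7 numbers: the finger opening in m, from 0 to 0.0854, then the shift along the tool's x, y, z in m, then the turn, a rotation vector about the tool's x, y, z in rad. In form: [[[claw, dx, dy, dz, ax, ay, az], ...]]. A call has 1 to 12 rows; each row is the pose to reach, as a shift and turn from the pose commanded when the call began, along the tool's axes at that moment; what a row does not reach only later rows make up. A row lasts 1/10 s, in which the tool goes at most 50 mm and 8.59 degrees, less where a joint would pass 70% of its speed; a pose out of reach is approached as far as the arm can. A call with a gripper value outside its range is refused whole. The fingers move at their own pace and stop on an object; FORCE is the grip in N (left out, the last holds). Time passes only in rows, so rows that repeat a pose let the fingers close. It gives the time, the measured TCP pose, the force and the opening at its end, in the units of the state.
- r.get_obs(): the state, without advancing time (a new reading comes with each control period).
- r.read_camera(name): name is "scene" or "top"; returns a dict with "img" (480x640x3 uint8, red, green, blue), "K" (3x3 intrinsics, pixels), "k1" (the pictures are not rectified: a ray, as slopes to the right and down, at radius r is drawn at 1 + k1 r^2 times it, then the intrinsics apply), "xyz" and "orientation" of the camera in the world. Camera axes: x right, y down, z forward; pixel columns grow to the right and rows downward; lengths in m; the calibration is good to about 2 mm. A picture is of the moment at which its call begins. There is no depth.
- r.close_job(): hands the job in, once; it reports no verdict.
The state is a dict: "clock": time; "q": joint angles; "joint_vel": joint speeds; "effort": joint torques, N m; "ee_pos": TCP position; "tcp_rot": TCP orientation; "ft_force": force on the tool from outside, world axes, zero at the start; "torque": the same for the moment, N m; "finger_gap": opening from 0.0 (shut) to 1.0 (fully open).
Only numpy, scipy, OpenCV 4.12 (cv2) and the standard library are available. Lean on these libraries where they do the work, as an engineer would, in place of code of your own. Each camera call takes 0.05 s, during which the arm holds its last target.

### The job

Stand every canister from the rubber mat upright on the centre line of the white carriage, label turned squarely to the side where the scanner stands, and then turn the hand crank two full turns clockwise to its stop so that they all stand before the scanner with their labels still facing it. Then stand them all upright in the grey tray and wind the carriage all the way back to where it started. The canisters are thin-walled, so grip them gently; move the carriage only by its crank, and leave the tape, pen pot and caliper alone.

Things in the scene. Friction and masses are not known exactly. Their poses are not given: they have to be found in the camera images.
- can1: thin-walled dark metal canister, cylinder 54 mm across, 90 mm tall, 0.25 kg, heavy base; origin at the centre of its underside, z up its axis, x out through the middle of its white barcode label (60 degrees wide; a white strip on the lid runs from the centre to the rim on that side). 25 to 35 N per finger holds it well; 90 N in all (both pads added) dents it. May be absent (None)
- can1_label (a point): middle of the label of can1, on its side 27 mm from the axis and 47 mm above the underside
- can2: thin-walled dark metal canister, cylinder 54 mm across, 90 mm tall, 0.25 kg, heavy base; origin at the centre of its underside, z up its axis, x out through the middle of its white barcode label (60 degrees wide; a white strip on the lid runs from the centre to the rim on that side). 25 to 35 N per finger holds it well; 90 N in all (both pads added) dents it. May be absent (None)
- can2_label (a point): middle of the label of can2, on its side 27 mm from the axis and 47 mm above the underside
- can3: thin-walled dark metal canister, cylinder 54 mm across, 90 mm tall, 0.25 kg, heavy base; origin at the centre of its underside, z up its axis, x out through the middle of its white barcode label (60 degrees wide; a white strip on the lid runs from the centre to the rim on that side). 25 to 35 N per finger holds it well; 90 N in all (both pads added) dents it. May be absent (None)
- can3_label (a point): middle of the label of can3, on its side 27 mm from the axis and 47 mm above the underside
- deck (a point): centre of the floor of the white carriage (inside 108 mm in x, 236 mm in y, 35 mm above the bench, rim 3 mm wide and 10 mm tall; black centre line along y, cross marks at y = -70, 0, 70 mm). x points level, square across the track, to the side where the scanner stands; y along the track away from the crank's end; z up. The crank moves it 160 mm along -y in all
- fixture: base of the scanning fixture, origin on the bench, axes as deck. On it the grey scanner block (80 x 240 x 130 mm tall): window face, with a red line, at x = 100 mm, y = -180 to 60 mm, looking to -x. Carriage centre starts at y = 100 mm and, cranked fully, stands at y = -60 mm, before the window. Gearbox 90 x 90 x 50 mm tall at x = -120, y = -320 mm
- crank (a joint): angle of the hand crank on the gearbox, rad: 0, a stop, at the start (carriage away from the scanner), grows clockwise seen from above, stop at 12.57 (two full turns: carriage before the scanner). It stays where it is left; about 5 N at the grip turns it. It is geared to the carriage
- crank_axis (a point): point on the upright turning axis of the crank, 68 mm above the bench
- crank_grip (a point): middle of the crank's upright round black grip (24 mm across, 58 mm tall, from 68 to 126 mm above the bench), 50 mm from the crank's axis; the grip spins freely about its own upright axis, so a hand holding it need not turn
- pad: flat black rubber mat, 150 mm (x) by 250 mm (y), 4 mm thick, on which the canisters stand at the start; origin at the centre of its underside, z up
- tray: shallow grey plastic tray 150 mm (x) by 250 mm (y), walls 4 mm thick and 14 mm tall, inner floor 4 mm above the bench; origin at the centre of its underside, z up
- tape: bystander: roll of tape lying flat, 90 mm across, 24 mm tall
- penpot: bystander: pot with pens, 72 mm across, 132 mm tall
- caliper: bystander: dial caliper lying flat, 200 mm long
- carriage: the white carriage itself, 114 x 242 mm with its rim, floor 13 mm thick; origin under its centre, axes as deck
Not all that is in view belongs to the job. What is shaped like the can1 but orange or yellow is not meant.

How it is judged:
On the way, in this order (a step that is already met when the one before it is completed fails the run):
1. with the crank still at its start, every canister stands released on the carriage's centre line, label facing the scanner's side (x of can1 in the frame of deck between -0.02 and 0.02 m and y of can1 in the frame of deck between -0.1 and 0.1 m and z of can1 in the frame of deck between -0.006 and 0.006 m and angle between each of can1, can2, can3's own z axis and vertical below 0.1 rad and angle between the x axis of each of can1, can2, can3 and the x axis of deck, either way round below 0.26 rad and x of each of can1_label, can2_label, can3_label in the frame of deck above 0 m and linear speed of each of can1, can2, can3 below 0.03 m/s and contact force between the fingers and can1 below 0.5 N and x of can2 in the frame of deck between -0.02 and 0.02 m and y of can2 in the frame of deck between -0.1 and 0.1 m and z of can2 in the frame of deck between -0.006 and 0.006 m and contact force between the fingers and can2 below 0.5 N and x of can3 in the frame of deck between -0.02 and 0.02 m and y of can3 in the frame of deck between -0.1 and 0.1 m and z of can3 in the frame of deck between -0.006 and 0.006 m and contact force between the fingers and can3 below 0.5 N and value of joint crank below 0.5 rad), for 0.3 s.
2. the crank is at its stop after two turns and every canister stands before the scanner, label facing it (x of can1 in the frame of deck between -0.02 and 0.02 m and y of can1 in the frame of deck between -0.1 and 0.1 m and z of can1 in the frame of deck between -0.006 and 0.006 m and angle between each of can1, can2, can3's own z axis and vertical below 0.1 rad and angle between the x axis of each of can1, can2, can3 and the x axis of deck, either way round below 0.26 rad and x of each of can1_label, can2_label, can3_label in the frame of deck above 0 m and linear speed of each of can1, can2, can3 below 0.03 m/s and contact force between the fingers and can1 below 0.5 N and x of can2 in the frame of deck between -0.02 and 0.02 m and y of can2 in the frame of deck between -0.1 and 0.1 m and z of can2 in the frame of deck between -0.006 and 0.006 m and contact force between the fingers and can2 below 0.5 N and x of can3 in the frame of deck between -0.02 and 0.02 m and y of can3 in the frame of deck between -0.1 and 0.1 m and z of can3 in the frame of deck between -0.006 and 0.006 m and contact force between the fingers and can3 below 0.5 N and value of joint crank above 12.3 rad), for 0.3 s.
At the end, for the whole second after the job is handed in: every canister stands upright (within 0.1 rad), at rest on the tray's inner floor, and the crank is wound back to its start (below 0.3 rad). On the way, facing means within 0.26 rad of the deck's x, axis within 20 mm of the carriage's centre line, upright, released (x of can1 in the frame of tray between -0.055 and 0.055 m and y of can1 in the frame of tray between -0.105 and 0.105 m and z of can1 in the frame of tray between -0.002 and 0.01 m and angle between each of can1, can2, can3's own z axis and vertical below 0.1 rad and linear speed of each of can1, can2, can3 below 0.02 m/s and x of can2 in the frame of tray between -0.055 and 0.055 m and y of can2 in the frame of tray between -0.105 and 0.105 m and z of can2 in the frame of tray between -0.002 and 0.01 m and x of can3 in the frame of tray between -0.055 and 0.055 m and y of can3 in the frame of tray between -0.105 and 0.105 m and z of can3 in the frame of tray between -0.002 and 0.01 m and value of joint crank below 0.3 rad); the robot touches nothing.
It fails at once if a canister is gripped or pressed with more than 90 N (contact force between the fingers and can1 above 90 N or contact force between the fingers and can2 above 90 N or contact force between the fingers and can3 above 90 N).
It fails at once if the tape, pen pot or caliper is disturbed (moved over 30 mm) (distance of any of tape, penpot, caliper from where it was at the start of the episode above 0.03 m).
It fails at once if the carriage is pushed directly instead of cranked (contact force between the fingers and carriage above 12 N).
Of can1, can2, can3 only 2 to 3 are there at a start; the rules pass over those that are not, and their reading is None.
At some moment in a run one of can1, can2, can3 may be knocked a few centimetres aside while the robot is not near it.
It also fails if it takes over 210 s, if anything falls off the work surface, if the arm or the gripper's body presses on something with over 40 N, if the wrist force passes 120 N, or if a joint passes its speed limit or range.

## Working session

There is one attempt and no reset: what is moved stays moved. The work goes in short steps, Python scripts to look and compute and a shell command to move; the robot and the scene stay as the last step left them, time stands still between calls to the robot, and variables do not carry over. Pictures are saved under pics/ and viewed, and the job is handed in when it is done.

```bash
mkdir -p pics
python3 - <<'E'
from cell import r
import cv2
print(r.get_obs())
for n in("scene","top"):
    d=r.read_camera(n); cv2.imwrite(f"pics/{n}0.png",d["img"][:,:,::-1]); print({k:v for k,v in d.items() if k!="img"})
E
```

```text
{'clock': 0.0, 'q': array([-8.15913990e-01,  3.59397607e-01,  1.10720600e-02, -3.51000318e-04,
       -1.22410640e+00, -2.88063400e-01]), 'joint_vel': array([-0.00089312,  0.00015465,  0.00065352,  0.00020716, -0.00049243,
        0.00043497]), 'effort': array([-3.04708565e-04, -5.83319592e+01,  2.93426889e+01,  6.93717107e+00,
       -5.79832034e-03, -6.87727925e-05]), 'ee_pos': array([ 0.3035223 , -0.60237316,  0.23036234]), 'tcp_rot': array([-0.37135746,  0.37030183,  0.60233079, -0.6018038 ]), 'ft_force': array([ 1.02945804, -0.08976518, -0.56347734]), 'torque': array([ 0.00462858, -0.00418873,  0.00410525]), 'finger_gap': 0.9996327536448272}
{'K': array([[524.13146846,   0.        , 318.29596763],
       [  0.        , 524.13146846, 235.52282109],
       [  0.        ,   0.        ,   1.        ]]), 'k1': -0.05921612581482062, 'xyz': array([1.47611924, 0.5499711 , 1.00175377]), 'orientation': array([-0.22487808,  0.4669718 ,  0.77196195, -0.36802436])}
{'K': array([[610.97279143,   0.        , 322.59406288],
       [  0.        , 610.97279143, 230.89356901],
       [  0.        ,   0.        ,   1.        ]]), 'k1': -0.11809130117932011, 'xyz': array([0.21320405, 0.02722348, 1.66649334]), 'orientation': array([-0.05327241,  0.70919236, -0.70131008,  0.04870747])}
```

View pics/scene0.png

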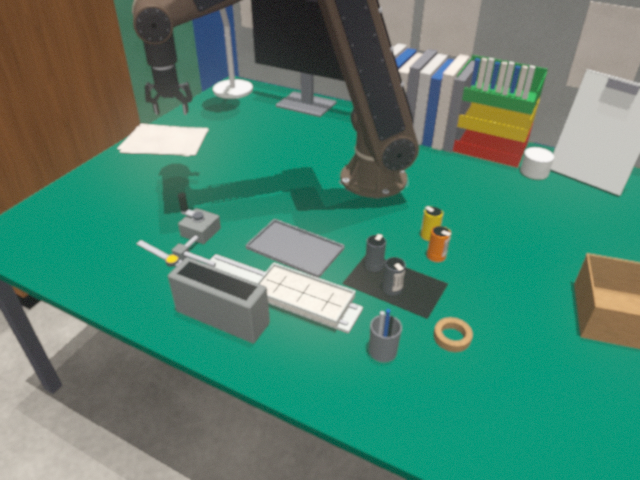

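View pics/top0.png

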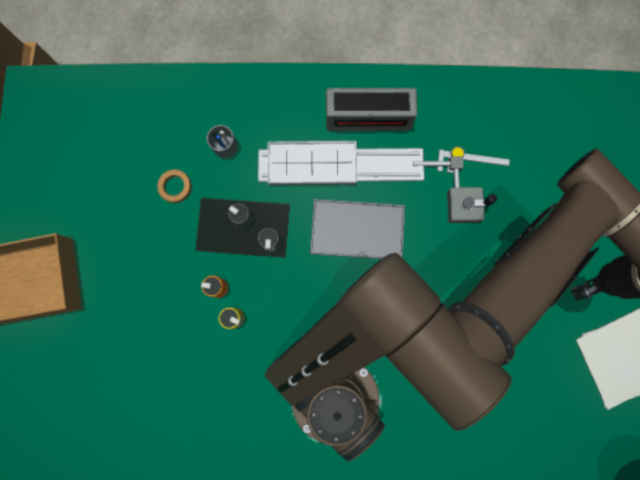

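```bash
cat > h.py <<'E'
import numpy as np, cv2
from cell import r
from scipy.spatial.transform import Rotation as R
def rot(q): return R.from_quat([q[1],q[2],q[3],q[0]])
def cam(n): return r.read_camera(n)
def p2w(d,uv,z):
    K=d["K"];D=np.array([d["k1"],0,0,0,0.])
    # rays drawn at (1+k1 r^2) -> OpenCV radial k1
    p=cv2.undistortPoints(np.array([[uv]],float),K,D)[0,0]
    v=rot(d["orientation"]).apply([p[0],p[1],1]); c=np.array(d["xyz"])
    return c+v*(z-c[2])/v[2]
def w2p(d,P):
    Rm=rot(d["orientation"]).inv(); X=Rm.apply(np.atleast_2d(P)-d["xyz"])
    return cv2.projectPoints(X,np.zeros(3),np.zeros(3),d["K"],np.array([d["k1"],0,0,0,0.]))[0][:,0]
def crop(d,x0,y0,x1,y1,s,name):
    im=d["img"][y0:y1,x0:x1,::-1]; im=cv2.resize(im,None,fx=s,fy=s,interpolation=cv2.INTER_CUBIC); cv2.imwrite("pics/"+name,im)
E
python3 - <<'E'
from h import *
d=cam("top"); crop(d,190,80,350,260,4,"c1.png") if 0 else crop(d,190,110,380,250,4,"c1.png")
crop(d,340,80,530,220,4,"c2.png")
o=r.get_obs(); print(rot(o["tcp_rot"]).as_matrix().round(3))
E
```

```text
[[-0.45  -0.001 -0.893]
 [ 0.893  0.001 -0.45 ]
 [ 0.001 -1.     0.   ]]
```

View pics/c1.png

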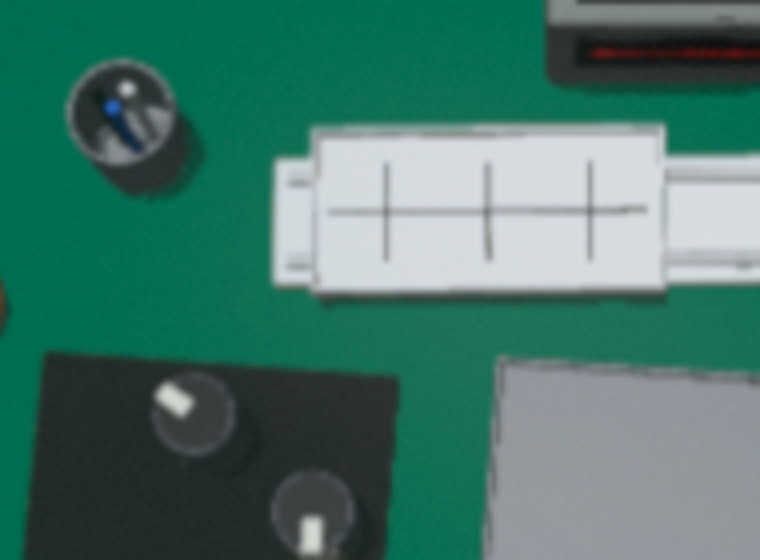

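View pics/c2.png

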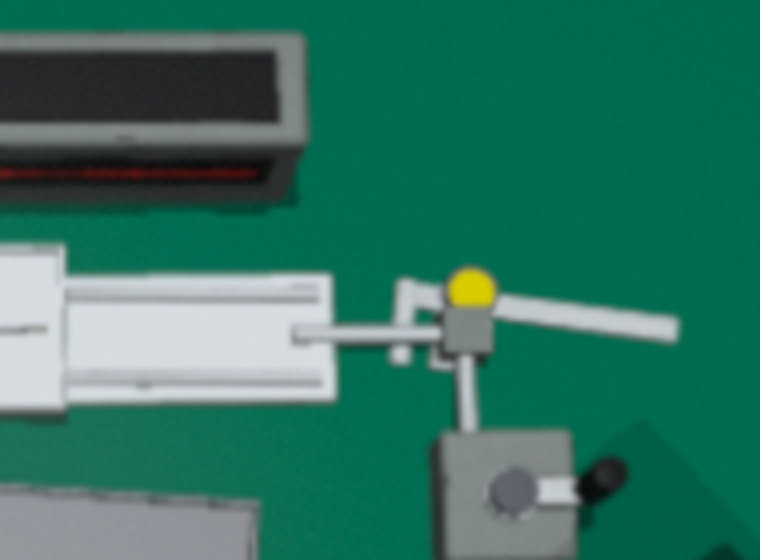

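```bash
cat > m.py <<'E'
from h import *
d=cam("top")
def c1(x,y): return (190+x/4,110+y/4)
def c2(x,y): return (340+x/4,80+y/4)
P=lambda uv,z:p2w(d,uv,z).round(4)
for n,uv,z in [("A",c1(194,413),.094),("Arim",c1(160,388),.094),("B",c1(313,510),.094),("Brim",c1(312,554),.094),
 ("m+",c1(387,210),.035),("m0",c1(488,211),.035),("m-",c1(590,210),.035),("gripTop",c2(611,472),.126),("axis",c2(514,490),.075),("boxTL",c2(440,432),.05),("boxTR",c2(570,430),.05),
 ("trayTL",c1(498,357),.014),("trayTR",c2(258,502),.014),("trayBL",(311,255),.014),("trayBR",(404,258),.014),("padTL",c1(44,352),.004),("padTR",c1(400,378),.004),("penpot",c1(122,112),.132),("calip",c2(470,290),.015),("scanTL",(327,88),.13),("scanTR",(416,88),.13)]:
    print(n,P(uv,z))
E
python3 m.py
```

```text
A [0.4861 0.2596 0.094 ]
Arim [0.5025 0.2826 0.094 ]
B [0.4228 0.1799 0.094 ]
Brim [0.394  0.1798 0.094 ]
m+ [0.6392 0.1399 0.035 ]
m0 [0.6392 0.0705 0.035 ]
m- [6.406e-01 4.000e-04 3.500e-02]
gripTop [ 0.5279 -0.4011  0.126 ]
axis [ 0.5251 -0.3491  0.075 ]
boxTL [ 0.5695 -0.3053  0.05  ]
boxTR [ 0.5721 -0.3948  0.05  ]
trayTL [0.5412 0.0626 0.014 ]
trayTR [ 0.5264 -0.1854  0.014 ]
trayBL [0.3868 0.0701 0.014 ]
trayBR [ 0.3812 -0.183   0.014 ]
padTL [0.5438 0.3796 0.004 ]
padTR [0.5277 0.1305 0.004 ]
penpot [0.6787 0.3082 0.132 ]
calip [ 0.6792 -0.3361  0.015 ]
scanTL [0.819  0.0312 0.13  ]
scanTR [ 0.8224 -0.205   0.13  ]
```

```bash
cat > t.py <<'E'
import sys
from h import *
# t.py "x y z yawdeg" ... : shifts from current pose (tool axes), turn about tool y
o=r.get_obs(); M=rot(o["tcp_rot"]); p=np.array(o["ee_pos"]); x=M.as_matrix()[:,0]; y=M.as_matrix()[:,1]
yaw=np.degrees(np.arctan2(x[1],x[0]))
print("t",round(o["clock"],2),"p",p.round(4),"yaw",yaw.round(1),"tilt",np.degrees(np.arccos(-y[2])).round(2),"q",np.round(o["q"],2),"F",np.round(o["ft_force"],1),"gap",round(o["finger_gap"]*.0854,4))
for a in sys.argv[1:]:
    g=[float(s) for s in a.split()]
    s=M.inv().apply(np.array(g[:3])-p)
    # desired: tool down with yaw
    c=np.radians(g[3]); X=np.array([np.cos(c),np.sin(c),0]); Y=np.array([0,0,-1.]); Z=np.cross(X,Y)
    T=R.from_matrix(np.stack([X,Y,Z],1)); w=(M.inv()*T).as_rotvec()
    print(a,"->",s.round(4),w.round(3),"n",np.linalg.norm(s)/.05,np.degrees(np.linalg.norm(w))/8.59)
E
python3 t.py ".52 -.15 .24 116" ".486 .2596 .2 116"
```

```text
t 0.2 p [ 0.3036 -0.6026  0.2307] yaw 116.7 tilt 0.06 q [-0.82  0.36  0.01 -0.   -1.22 -0.29] F [0.  0.8 1.1] gap 0.0855
.52 -.15 .24 116 -> [ 0.3068 -0.009  -0.3969] [-0.     0.013  0.001] n 10.034093342113955 0.08671699435704733
.486 .2596 .2 116 -> [ 0.6878  0.0313 -0.5508] [-0.     0.013  0.001] n 17.63536216827226 0.08671699435704733
```

```bash
python3 -m jog '[[[0.085,0.307,-0.009,-0.397,0,0,0],[0.085,0.307,-0.009,-0.397,0,0,0],[0.085,0.307,-0.009,-0.397,0,0,0],[0.085,0.307,-0.009,-0.397,0,0,0],[0.085,0.307,-0.009,-0.397,0,0,0],[0.085,0.307,-0.009,-0.397,0,0,0],[0.085,0.307,-0.009,-0.397,0,0,0],[0.085,0.307,-0.009,-0.397,0,0,0],[0.085,0.307,-0.009,-0.397,0,0,0],[0.085,0.307,-0.009,-0.397,0,0,0],[0.085,0.307,-0.009,-0.397,0,0,0]]]' 30; python3 t.py ".486 .2596 .16 116"
```

```text
clock: 1.3
ee_pos: [0.5222, -0.1457, 0.2404]
tcp_rot: [-0.369, 0.37, 0.603, -0.603]
ft_force: [-0.4, -0.3, -0.4]
finger_gap: 0.993
t 1.3 p [ 0.5222 -0.1457  0.2404] yaw 117.0 tilt 0.06 q [ 0.09  0.13 -0.27 -0.   -1.17 -1.19] F [-0.4 -0.3 -0.4] gap 0.0848
.486 .2596 .16 116 -> [ 0.3775  0.0805 -0.1518] [ 0.001  0.018 -0.   ] n 8.294703277567892 0.1189685691040545
```

```bash
python3 -m jog '[[[0.085,0.378,0.08,-0.152,0,0,0],[0.085,0.378,0.08,-0.152,0,0,0],[0.085,0.378,0.08,-0.152,0,0,0],[0.085,0.378,0.08,-0.152,0,0,0],[0.085,0.378,0.08,-0.152,0,0,0],[0.085,0.378,0.08,-0.152,0,0,0],[0.085,0.378,0.08,-0.152,0,0,0],[0.085,0.378,0.08,-0.152,0,0,0],[0.085,0.378,0.08,-0.152,0,0,0],[0.085,0.378,0.08,-0.152,0,0,0],[0.085,0.378,0.08,-0.152,0,0,0]]]'
python3 - <<'E'
from h import *
d=cam("top"); crop(d,190,110,380,250,4,"c3.png")
d=cam("scene"); crop(d,320,190,480,310,5,"s3.png")
E
python3 t.py ".486 .2596 .045 117"
```

```text
clock: 2.4
ee_pos: [0.4856, 0.2555, 0.1601]
tcp_rot: [0.371, -0.371, -0.602, 0.602]
ft_force: [0.4, -0.5, 0.0]
finger_gap: 0.998
t 2.5 p [0.4859 0.2548 0.1606] yaw 116.7 tilt 0.0 q [ 0.84  0.21 -0.37  0.   -0.99 -1.95] F [-0.6 -0.4  0.4] gap 0.0848
.486 .2596 .045 117 -> [ 0.0042  0.1156 -0.0022] [ 0.    -0.006  0.   ] n 2.3135344416431414 0.03682493729500217
```

View pics/s3.png

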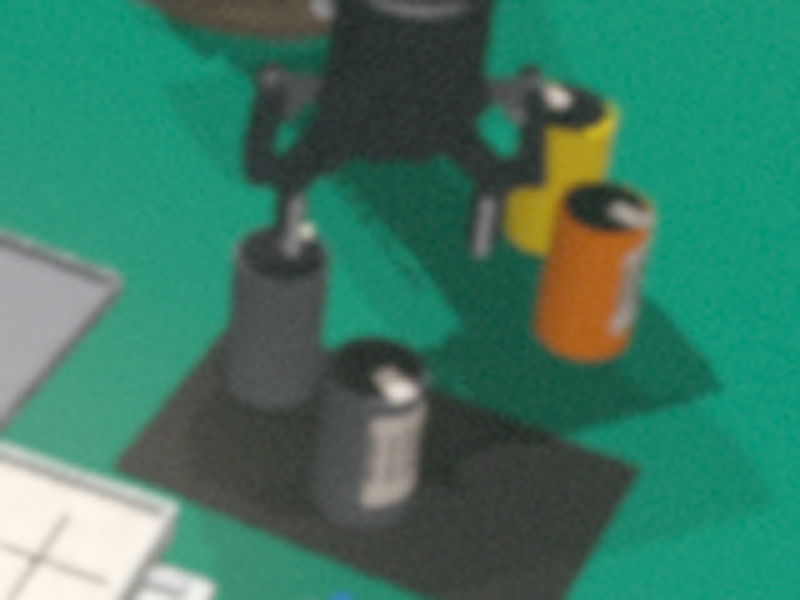

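View pics/c3.png

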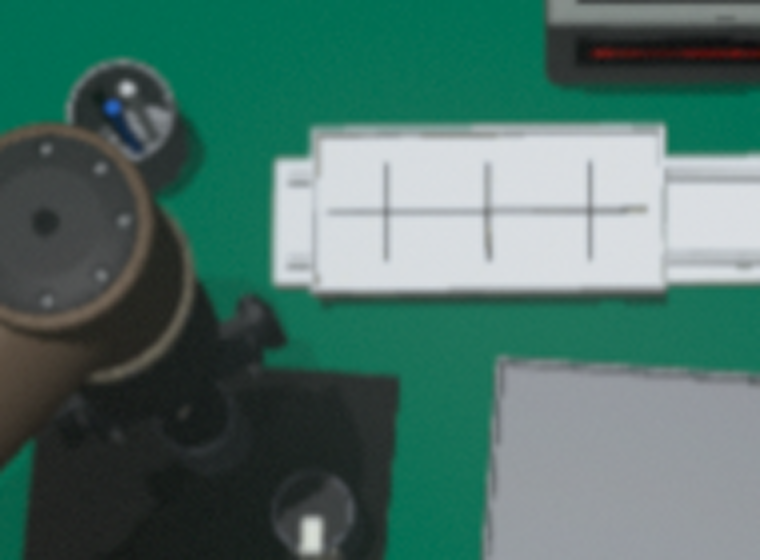

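Run:
```python
from h import *
d=cam("scene"); cv2.imwrite("pics/s4.png",d["img"][:,:,::-1])
print(w2p(d,[[.4859,.2548,.1606],[.486,.2596,.094],[.4228,.1799,.094]]))
t=cam("top");print(w2p(t,[[.4859,.2548,.1606]]))
```

```text
[[395.18596218 242.71464018]
 [394.44248732 263.03894554]
 [375.48650412 240.26316936]]
[[236.64949811 208.76148658]]
```

View pics/s4.png

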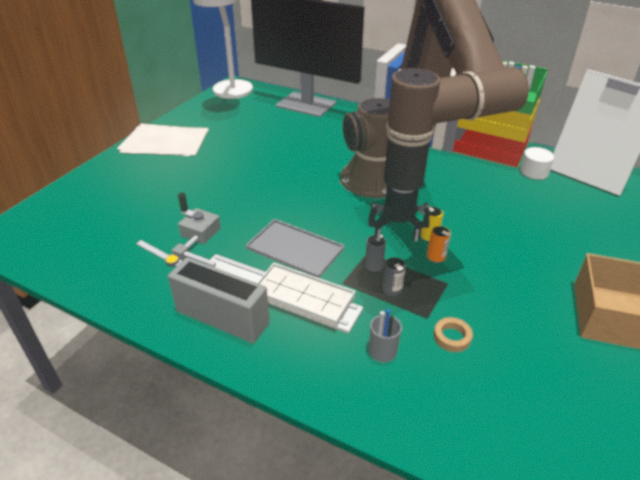

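```bash
python3 -m jog '[[[0.085,0.004,0.03,-0.002,0,0,0],[0.085,0.004,0.06,-0.002,0,0,0],[0.085,0.004,0.09,-0.002,0,0,0],[0.085,0.004,0.118,-0.002,0,0,0],[0.085,0.004,0.118,-0.002,0,0,0],[0.07,0.004,0.118,-0.002,0,0,0],[0.06,0.004,0.118,-0.002,0,0,0],[0.056,0.004,0.118,-0.002,0,0,0],[0.045,0.004,0.118,-0.002,0,0,0],[0.045,0.004,0.118,-0.002,0,0,0],[0.045,0.004,0.118,-0.002,0,0,0]]]' 28
python3 - <<'E'
from h import *
d=cam("scene"); crop(d,320,190,480,310,5,"s5.png")
E
python3 t.py ".64 .0 .16 63"
```

```text
clock: 3.7
ee_pos: [0.4867, 0.261, 0.0442]
tcp_rot: [-0.37, 0.371, 0.603, -0.601]
ft_force: [0.3, -3.1, 7.4]
finger_gap: 0.625
t 3.75 p [0.4867 0.261  0.0442] yaw 116.8 tilt 0.16 q [ 0.85  0.35 -0.49  0.   -0.73 -1.95] F [ 0.4 -2.6  7. ] gap 0.0532
.64 .0 .16 63 -> [-0.302  -0.1159 -0.0197] [0.002 0.938 0.002] n 6.481763467954103 6.2597691929280606
```

View pics/s5.png

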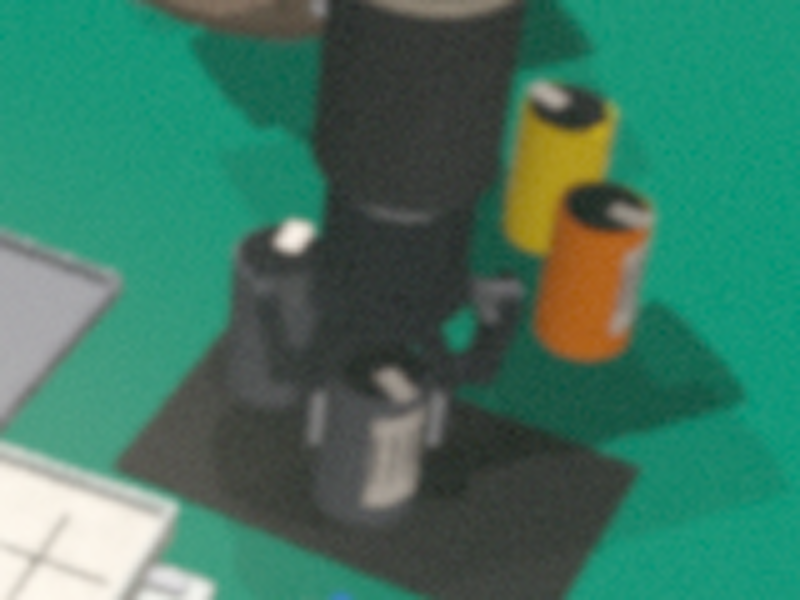

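```bash
python3 -m jog '[[[0.045,0,-0.04,0,0,0,0],[0.045,0,-0.085,0,0,0,0],[0.045,-0.04,-0.116,-0.004,0,0.13,0],[0.045,-0.08,-0.116,-0.006,0,0.26,0],[0.045,-0.12,-0.116,-0.01,0,0.39,0],[0.045,-0.16,-0.116,-0.012,0,0.52,0],[0.045,-0.2,-0.116,-0.014,0,0.65,0],[0.045,-0.24,-0.116,-0.016,0,0.78,0],[0.045,-0.28,-0.116,-0.018,0,0.9,0],[0.045,-0.302,-0.116,-0.02,0,0.94,0],[0.045,-0.302,-0.116,-0.02,0,0.94,0],[0.045,-0.302,-0.116,-0.02,0,0.94,0]]]'
python3 - <<'E'
from h import *
d=cam("scene"); crop(d,220,190,380,310,5,"s6.png")
E
python3 t.py ".64 .0 .0765 63"
```

```text
clock: 4.95
ee_pos: [0.6391, -0.0007, 0.1582]
tcp_rot: [0.604, -0.603, -0.368, 0.369]
ft_force: [-0.4, 0.2, -3.2]
finger_gap: 0.626
t 5.0 p [ 0.639  -0.      0.1583] yaw 62.9 tilt 0.03 q [ 0.3   0.35 -0.17 -0.   -1.05 -2.35] F [ 0.1 -0.4 -3. ] gap 0.0532
.64 .0 .0765 63 -> [ 0.0005  0.0818 -0.0009] [-0.    -0.002  0.   ] n 1.6369132827957322 0.0127868640342372
```

View pics/s6.png

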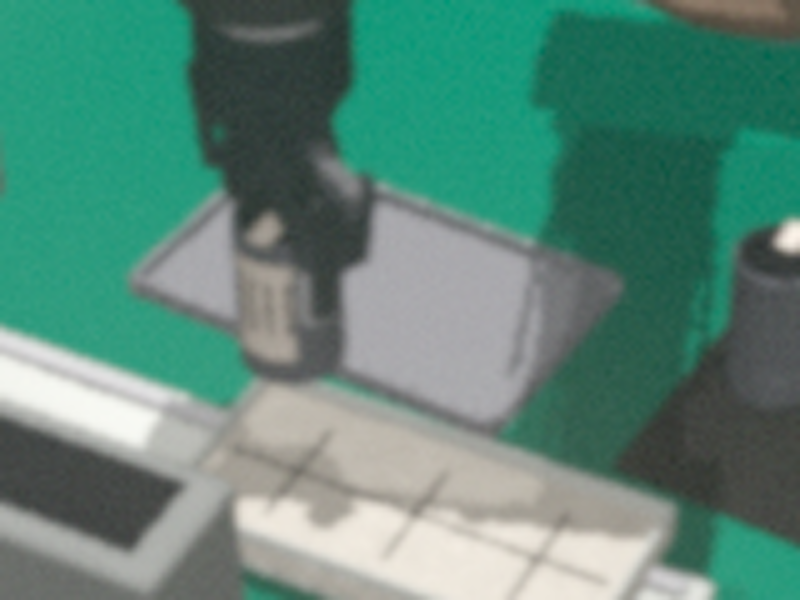

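```bash
python3 -m jog '[[[0.045,0.001,0.03,-0.001,0,0,0],[0.045,0.001,0.06,-0.001,0,0,0],[0.045,0.001,0.076,-0.001,0,0,0],[0.045,0.001,0.081,-0.001,0,0,0],[0.045,0.001,0.082,-0.001,0,0,0],[0.045,0.001,0.082,-0.001,0,0,0],[0.045,0.001,0.082,-0.001,0,0,0]]]'; python3 t.py ".64 .0 .16 63"
```

```text
clock: 5.7
ee_pos: [0.6416, 0.0007, 0.0777]
tcp_rot: [-0.603, 0.603, 0.37, -0.368]
ft_force: [-0.1, -0.3, -2.8]
finger_gap: 0.622
t 5.7 p [0.6416 0.0007 0.0777] yaw 62.9 tilt 0.12 q [ 0.3   0.43 -0.25  0.   -0.88 -2.35] F [-0.1 -0.3 -2.8] gap 0.0531
.64 .0 .16 63 -> [-0.0012 -0.0824  0.001 ] [ 0.002 -0.001  0.001] n 1.6473068100626067 0.016770713219236767
```

```bash
python3 -m jog '[[[0.045,-0.001,0.001,0.001,0,0,0],[0.045,-0.001,0.002,0.001,0,0,0],[0.045,-0.001,0.002,0.001,0,0,0],[0.045,-0.001,0.002,0.001,0,0,0]]]'; python3 t.py ".64 .0 .16 63"
```

```text
clock: 6.1
ee_pos: [0.6397, -0.0003, 0.0752]
tcp_rot: [-0.603, 0.603, 0.369, -0.369]
ft_force: [-2.9, 0.8, 6.2]
finger_gap: 0.632
t 6.1 p [ 6.397e-01 -3.000e-04  7.520e-02] yaw 62.9 tilt 0.05 q [ 0.3   0.43 -0.26  0.   -0.88 -2.35] F [-2.9  0.8  6.2] gap 0.054
.64 .0 .16 63 -> [ 0.0004 -0.0848 -0.0002] [ 0.001 -0.002  0.   ] n 1.6952877554847063 0.013517301634163816
```

Touching down (force up 6 N). Release and rise.

```bash
python3 -m jog '[[[0.06,0,0,0,0,0,0],[0.075,0,0,0,0,0,0],[0.085,0,0,0,0,0,0],[0.085,0,0,0,0,0,0],[0.085,0,-0.03,0,0,0,0],[0.085,0,-0.07,0,0,0,0],[0.085,0,-0.11,0,0,0,0],[0.085,0,-0.12,0,0,0,0]]]'; python3 t.py ".4228 .1799 .18 117"
python3 - <<'E'
from h import *
d=cam("scene"); crop(d,220,190,380,310,5,"s7.png")
E
```

```text
clock: 6.9
ee_pos: [0.6419, -0.0, 0.1996]
tcp_rot: [-0.602, 0.604, 0.371, -0.367]
ft_force: [0.3, -0.4, 0.6]
finger_gap: 0.992
t 6.9 p [ 0.6419 -0.      0.1996] yaw 62.9 tilt 0.43 q [ 0.3   0.32 -0.12  0.   -1.12 -2.35] F [ 0.3 -0.4  0.6] gap 0.0847
.4228 .1799 .18 117 -> [0.0604 0.0181 0.2771] [ 0.008 -0.944  0.001] n 5.684491638541417 6.295072737738241
```

View pics/s7.png

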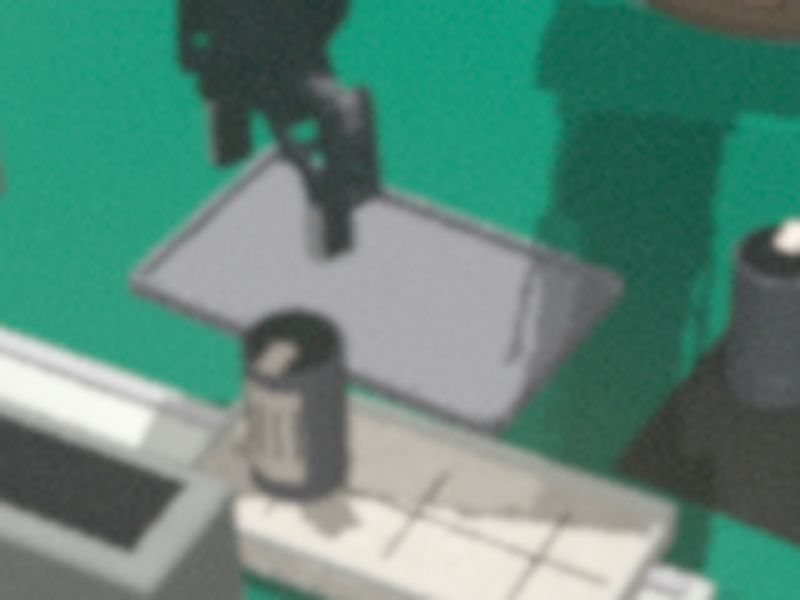

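```bash
python3 -m jog '[[[0.085,0.01,0.003,0.045,0,-0.14,0],[0.085,0.02,0.006,0.09,0,-0.28,0],[0.085,0.03,0.009,0.135,0,-0.42,0],[0.085,0.04,0.012,0.18,0,-0.56,0],[0.085,0.05,0.015,0.225,0,-0.7,0],[0.085,0.06,0.018,0.277,0,-0.84,0],[0.085,0.06,0.018,0.277,0,-0.944,0],[0.085,0.06,0.018,0.277,0,-0.944,0],[0.085,0.06,0.018,0.277,0,-0.944,0]]]'; python3 t.py ".4228 .1799 .042 117"
python3 - <<'E'
from h import *
d=cam("top"); crop(d,190,110,380,250,4,"c8.png")
d=cam("scene"); crop(d,320,190,480,310,5,"s8.png")
E
```

```text
clock: 7.85
ee_pos: [0.4204, 0.1794, 0.176]
tcp_rot: [0.37, -0.37, -0.602, 0.602]
ft_force: [0.2, -0.4, 0.6]
finger_gap: 0.996
t 7.85 p [0.4204 0.1794 0.176 ] yaw 116.8 tilt 0.02 q [ 0.84  0.04 -0.53  0.   -1.   -1.94] F [ 0.2 -0.4  0.6] gap 0.0851
.4228 .1799 .042 117 -> [-0.0006  0.134  -0.0025] [-0.    -0.003 -0.   ] n 2.6802661113444946 0.021310201942880812
```

View pics/s8.png

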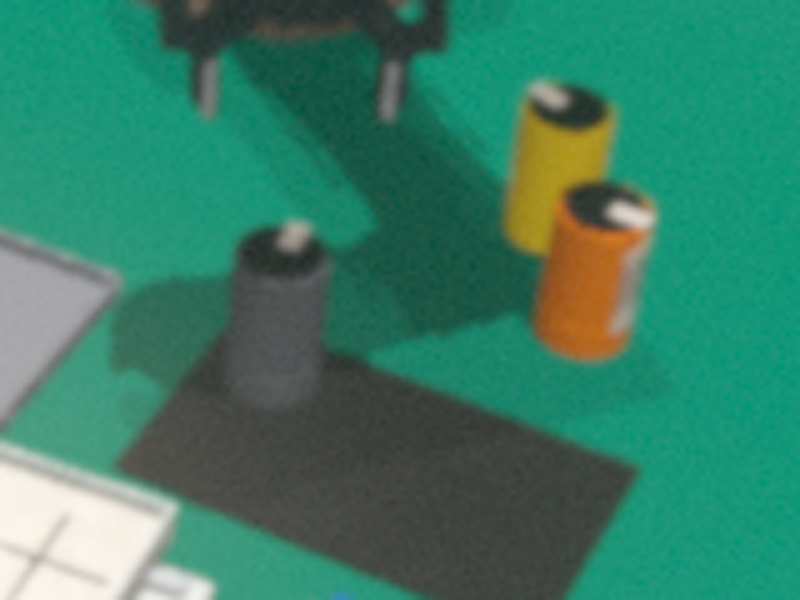

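View pics/c8.png

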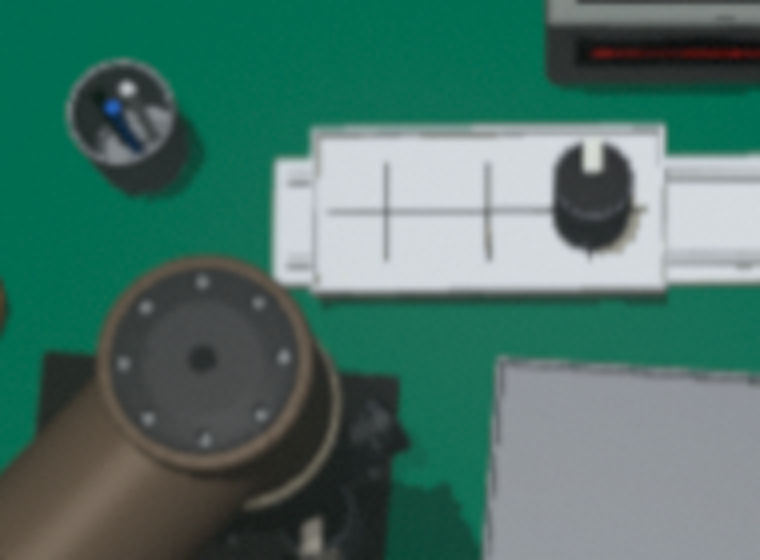

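```bash
python3 -m jog '[[[0.085,-0.001,0.03,-0.002,0,0,0],[0.085,-0.001,0.06,-0.002,0,0,0],[0.085,-0.001,0.09,-0.002,0,0,0],[0.085,-0.001,0.12,-0.002,0,0,0],[0.085,-0.001,0.134,-0.002,0,0,0],[0.085,-0.001,0.134,-0.002,0,0,0],[0.07,-0.001,0.134,-0.002,0,0,0],[0.06,-0.001,0.134,-0.002,0,0,0],[0.056,-0.001,0.134,-0.002,0,0,0],[0.045,-0.001,0.134,-0.002,0,0,0],[0.045,-0.001,0.134,-0.002,0,0,0],[0.045,-0.001,0.134,-0.002,0,0,0]]]' 28; python3 t.py ".5 .18 .16 200" ".64 .14 .16 297"
```

```text
clock: 9.15
ee_pos: [0.4231, 0.1799, 0.0433]
tcp_rot: [-0.369, 0.37, 0.604, -0.602]
ft_force: [-0.8, -0.3, 6.3]
finger_gap: 0.624
t 9.15 p [0.4231 0.1799 0.0433] yaw 117.0 tilt 0.11 q [ 0.83  0.23 -0.69  0.   -0.65 -1.93] F [-0.8 -0.3  6.3] gap 0.0533
.5 .18 .16 200 -> [-0.0348 -0.1166 -0.0687] [ 2.000e-03 -1.449e+00 -1.000e-03] n 2.794468572803047 9.661978562574477
.64 .14 .16 297 -> [-0.134  -0.1164 -0.1753] [ 0.000e+00 -3.142e+00 -3.000e-03] n 4.989636117686413 20.95417195660325
```

```bash
python3 -m jog '[[[0.045,0,-0.04,0,0,0,0],[0.045,0,-0.08,0,0,-0.1,0],[0.045,-0.01,-0.116,-0.02,0,-0.24,0],[0.045,-0.02,-0.116,-0.04,0,-0.38,0],[0.045,-0.035,-0.116,-0.069,0,-0.52,0],[0.045,-0.035,-0.116,-0.069,0,-0.66,0],[0.045,-0.035,-0.116,-0.069,0,-0.8,0],[0.045,-0.035,-0.116,-0.069,0,-0.94,0],[0.045,-0.035,-0.116,-0.069,0,-1.08,0],[0.045,-0.035,-0.116,-0.069,0,-1.22,0],[0.045,-0.035,-0.116,-0.069,0,-1.36,0],[0.045,-0.035,-0.116,-0.069,0,-1.45,0]]]';  python3 t.py ".64 .14 .16 297.4"
```

```text
clock: 10.35
ee_pos: [0.4992, 0.1794, 0.158]
tcp_rot: [0.125, -0.125, 0.696, -0.696]
ft_force: [-0.5, 0.5, -3.3]
finger_gap: 0.626
t 10.35 p [0.4992 0.1794 0.158 ] yaw -159.7 tilt 0.06 q [ 0.71  0.18 -0.41 -0.   -0.98 -0.36] F [-0.5  0.5 -3.3] gap 0.0534
.64 .14 .16 297.4 -> [-0.1183 -0.0022  0.0859] [ 1.000e-03 -1.694e+00  1.000e-03] n 2.9240395380968325 11.298155936611742
```

```bash
python3 -m jog '[[[0.045,-0.03,-0.002,0.02,0,-0.14,0],[0.045,-0.06,-0.002,0.04,0,-0.28,0],[0.045,-0.09,-0.002,0.06,0,-0.42,0],[0.045,-0.118,-0.002,0.086,0,-0.56,0],[0.045,-0.118,-0.002,0.086,0,-0.7,0],[0.045,-0.118,-0.002,0.086,0,-0.84,0],[0.045,-0.118,-0.002,0.086,0,-0.98,0],[0.045,-0.118,-0.002,0.086,0,-1.12,0],[0.045,-0.118,-0.002,0.086,0,-1.26,0],[0.045,-0.118,-0.002,0.086,0,-1.4,0],[0.045,-0.118,-0.002,0.086,0,-1.54,0],[0.045,-0.118,-0.002,0.086,0,-1.694,0]]]';  python3 t.py ".64 .14 .077 297.4"
```

```text
clock: 11.55
ee_pos: [0.6395, 0.1392, 0.1597]
tcp_rot: [-0.603, 0.604, -0.369, 0.368]
ft_force: [0.2, 0.0, -1.6]
finger_gap: 0.627
t 11.55 p [0.6395 0.1392 0.1597] yaw -62.8 tilt 0.08 q [ 0.51  0.38 -0.13 -0.   -1.06  1.53] F [ 0.2  0.  -1.6] gap 0.0535
.64 .14 .077 297.4 -> [-0.0004  0.0827  0.001 ] [ 0.001 -0.003 -0.001] n 1.6540160965144313 0.02446990408061474
```

```bash
python3 -m jog '[[[0.045,0,0.03,0,0,0,0],[0.045,0,0.06,0,0,0,0],[0.045,0,0.076,0.001,0,0,0],[0.045,0,0.081,0.001,0,0,0],[0.045,0,0.082,0.001,0,0,0],[0.045,0,0.082,0.001,0,0,0],[0.045,0,0.083,0.001,0,0,0],[0.045,0,0.083,0.001,0,0,0]]]'; python3 t.py ".64 .14 .075 297.4"
```

```text
clock: 12.35
ee_pos: [0.6415, 0.1399, 0.0782]
tcp_rot: [0.603, -0.602, 0.37, -0.37]
ft_force: [-0.4, 0.1, -4.1]
finger_gap: 0.623
t 12.35 p [0.6415 0.1399 0.0782] yaw -63.1 tilt 0.08 q [ 0.51  0.45 -0.22  0.   -0.9   1.53] F [-0.4  0.1 -4.1] gap 0.0532
.64 .14 .075 297.4 -> [-0.0008  0.0032 -0.0013] [-0.001 -0.009 -0.   ] n 0.07112388360022188 0.061172414223136566
```

```bash
python3 -m jog '[[[0.045,-0.001,0.001,-0.001,0,0,0],[0.045,-0.001,0.002,-0.001,0,0,0],[0.045,-0.001,0.003,-0.001,0,0,0],[0.045,-0.001,0.003,-0.001,0,0,0]]]'; python3 t.py
```

```text
clock: 12.75
ee_pos: [0.64, 0.1403, 0.0749]
tcp_rot: [0.603, -0.602, 0.37, -0.37]
ft_force: [-1.5, 0.9, 0.9]
finger_gap: 0.624
t 12.75 p [0.64   0.1403 0.0749] yaw -63.1 tilt 0.03 q [ 0.51  0.46 -0.22  0.   -0.89  1.53] F [-1.5  0.9  0.9] gap 0.0533
```

```bash
python3 -m jog '[[[0.045,0,0.001,0,0,0,0],[0.06,0,0.001,0,0,0,0],[0.075,0,0.001,0,0,0,0],[0.085,0,0.001,0,0,0,0],[0.085,0,0,0,0,0,0],[0.085,0,-0.03,0,0,0,0],[0.085,0,-0.07,0,0,0,0],[0.085,0,-0.11,0,0,0,0],[0.085,0,-0.14,0,0,0,0],[0.085,0,-0.14,0,0,0,0]]]'; python3 t.py ".5279 -.401 .22 297" ".5279 -.401 .22 180"
```

```text
clock: 13.75
ee_pos: [0.6422, 0.1408, 0.2201]
tcp_rot: [0.605, -0.6, 0.368, -0.372]
ft_force: [0.5, 0.3, -0.1]
finger_gap: 0.994
t 13.75 p [0.6422 0.1408 0.2201] yaw -63.1 tilt 0.5 q [ 0.51  0.33 -0.05  0.   -1.18  1.53] F [ 0.5  0.3 -0.1] gap 0.0849
.5279 -.401 .22 297 -> [ 0.4314 -0.0025 -0.3472] [-0.009 -0.001  0.001] n 11.074881265459075 0.059176361366942334
.5279 -.401 .22 180 -> [ 0.4314 -0.0025 -0.3472] [-0.007  2.041 -0.008] n 11.074881265459075 13.61099444890336
```

```bash
python3 -m jog '[[[0.085,0.431,-0.003,-0.347,-0.009,0,0],[0.085,0.431,-0.003,-0.347,-0.009,0,0],[0.085,0.431,-0.003,-0.347,-0.009,0,0],[0.085,0.431,-0.003,-0.347,-0.009,0,0],[0.085,0.431,-0.003,-0.347,-0.009,0,0],[0.085,0.431,-0.003,-0.347,-0.009,0,0],[0.085,0.431,-0.003,-0.347,-0.009,0,0],[0.085,0.431,-0.003,-0.347,-0.009,0,0],[0.085,0.431,-0.003,-0.347,-0.009,0,0],[0.085,0.431,-0.003,-0.347,-0.009,0,0],[0.085,0.431,-0.003,-0.347,-0.009,0,0],[0.085,0.431,-0.003,-0.347,-0.009,0,0]]]'; python3 t.py
python3 - <<'E'
from h import *
d=cam("top"); crop(d,190,110,380,250,4,"c9.png")
d=cam("scene"); crop(d,130,170,380,320,3,"s9.png")
E
```

```text
clock: 14.95
ee_pos: [0.523, -0.406, 0.2161]
tcp_rot: [-0.599, 0.605, -0.374, 0.369]
ft_force: [0.7, -0.1, -0.6]
finger_gap: 1.0
t 14.95 p [ 0.523  -0.406   0.2161] yaw -63.4 tilt 0.6 q [-0.36  0.35 -0.04  0.01 -1.19  2.39] F [ 0.7 -0.1 -0.6] gap 0.0854
```

View pics/s9.png

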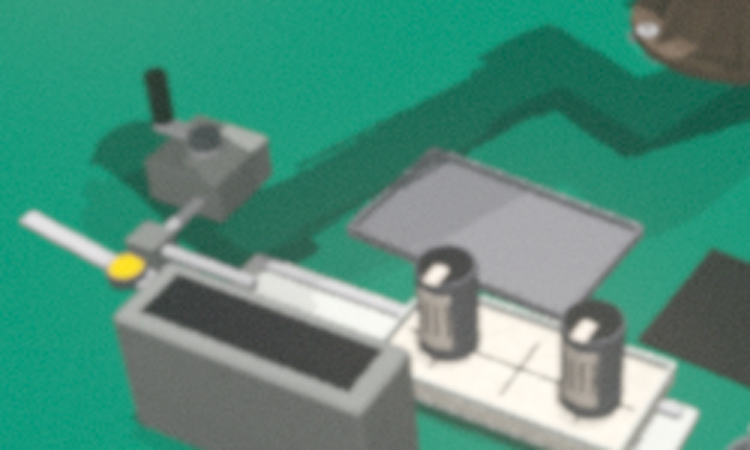

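View pics/c9.png

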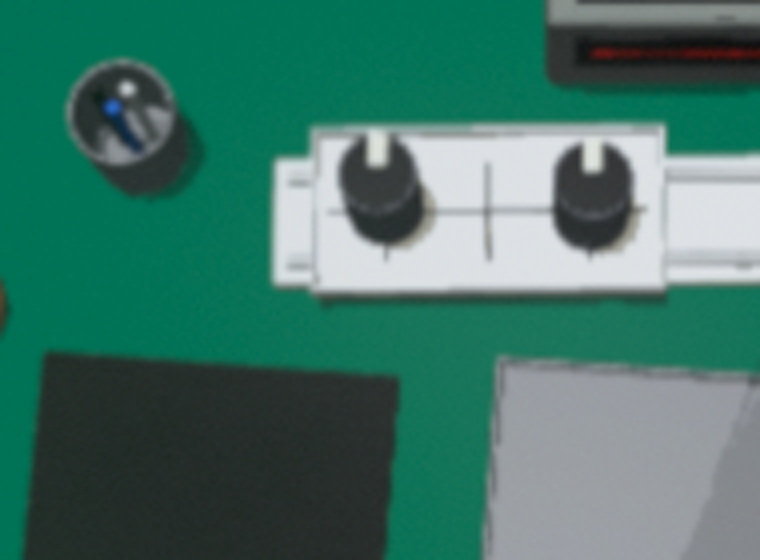

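```bash
python3 - <<'E'
from h import *
d=cam("top")
for u in [(378,170),(378,133),(593,180),(594,142)]: print(p2w(d,(190+u[0]/4,110+u[1]/4),.125).round(4))
d=cam("scene")
print(w2p(d,[[.528,-.401,.126]]), "crop", (w2p(d,[[.528,-.401,.126],[.64,0,.125],[.64,.14,.125]])-[130,170])*3)
E
python3 t.py ".5275 -.4005 .092 297"
```

```text
[0.6425 0.1401 0.125 ]
[0.6675 0.1407 0.125 ]
[6.371e-01 1.000e-04 1.250e-01]
[ 6.627e-01 -4.000e-04  1.250e-01]
[[180.78311412 193.75626943]] crop [[152.34934237  71.26880828]
 [441.91345795 263.8756287 ]
 [590.05238675 317.09391439]]
t 15.15 p [ 0.5251 -0.4006  0.2169] yaw -63.1 tilt 0.53 q [-0.35  0.35 -0.04  0.01 -1.19  2.39] F [0.1 0.6 0. ] gap 0.0848
.5275 -.4005 .092 297 -> [0.001  0.1249 0.0033] [ 0.009 -0.002 -0.001] n 2.498707935061353 0.06274452135903193
```

```bash
python3 -m jog '[[[0.085,0.001,0.03,0.002,0.009,0,0],[0.085,0.001,0.06,0.002,0.009,0,0],[0.085,0.001,0.09,0.002,0.009,0,0],[0.085,0.001,0.12,0.002,0.009,0,0],[0.085,0.001,0.125,0.002,0.009,0,0],[0.06,0.001,0.125,0.002,0.009,0,0],[0.04,0.001,0.125,0.002,0.009,0,0],[0.03,0.001,0.125,0.002,0.009,0,0],[0.015,0.001,0.125,0.002,0.009,0,0],[0.015,0.001,0.125,0.002,0.009,0,0],[0.015,0.001,0.125,0.002,0.009,0,0],[0.015,0.001,0.125,0.002,0.009,0,0]]]' 40;  python3 - <<'E'
from h import *
d=cam("scene"); crop(d,130,150,250,240,6,"s10.png")
E
python3 t.py
```

```text
clock: 16.35
ee_pos: [0.5272, -0.4023, 0.0938]
tcp_rot: [-0.603, 0.603, -0.369, 0.371]
ft_force: [0.1, -0.1, 5.9]
finger_gap: 0.272
t 16.4 p [ 0.5273 -0.4023  0.0938] yaw -63.1 tilt 0.15 q [-0.36  0.45 -0.19  0.   -0.94  2.4 ] F [-0.4  0.4  7.1] gap 0.023
```

View pics/s10.png

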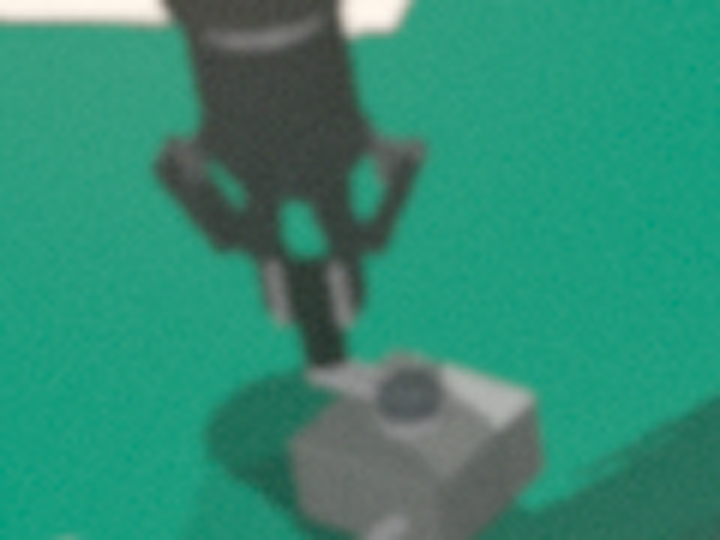

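```bash
cat > circ.py <<'E'
import sys
from h import *
# circ.py cx cy rad stepdeg n  : rows for turning crank (negative step=clockwise)
cx,cy,rad,st,n=map(float,sys.argv[1:6])
o=r.get_obs(); M=rot(o["tcp_rot"]); p=np.array(o["ee_pos"])
a0=np.arctan2(p[1]-cy,p[0]-cx); print("az",np.degrees(a0).round(1),"r",np.hypot(p[1]-cy,p[0]-cx).round(4),"z",p[2].round(4),"F",np.round(o["ft_force"],1),"q6",o["q"][5].round(2))
zt=float(sys.argv[6]) if len(sys.argv)>6 else p[2]
L=[]
for i in range(1,int(n)+1):
    a=a0+np.radians(st)*i; P=np.array([cx+rad*np.cos(a),cy+rad*np.sin(a),zt]); s=M.inv().apply(P-p)
    L.append("[0.015,%.3f,%.3f,%.3f,0,0,0]"%tuple(s))
print(",".join(L))
E
python3 circ.py .5252 -.3515 .0505 -15 8
```

```text
az -87.7 r 0.0509 z 0.0938 F [-0.4  0.4  7.1] q6 2.4
[0.015,-0.007,-0.000,-0.011,0,0,0],[0.015,-0.017,-0.000,-0.020,0,0,0],[0.015,-0.029,-0.000,-0.026,0,0,0],[0.015,-0.042,-0.000,-0.029,0,0,0],[0.015,-0.055,-0.000,-0.029,0,0,0],[0.015,-0.067,-0.000,-0.025,0,0,0],[0.015,-0.078,-0.000,-0.018,0,0,0],[0.015,-0.087,-0.000,-0.008,0,0,0]
```

```bash
python3 -m jog '[[[0.015,-0.003,0,-0.006,0,0,0],[0.015,-0.007,0,-0.011,0,0,0],[0.015,-0.012,0,-0.016,0,0,0],[0.015,-0.017,0,-0.02,0,0,0],[0.015,-0.029,0,-0.026,0,0,0],[0.015,-0.042,0,-0.029,0,0,0],[0.015,-0.048,0,-0.029,0,0,0],[0.015,-0.048,0,-0.029,0,0,0]]]'; python3 circ.py .5252 -.3515 .0505 -15 12
```

```text
clock: 17.2
ee_pos: [0.48, -0.372, 0.0937]
tcp_rot: [0.603, -0.602, 0.369, -0.371]
ft_force: [4.2, 2.2, 7.9]
finger_gap: 0.27
az -155.6 r 0.0496 z 0.0937 F [4.2 2.2 7.9] q6 2.38
[0.015,-0.013,-0.000,0.001,0,0,0],[0.015,-0.025,-0.000,0.007,0,0,0],[0.015,-0.035,-0.000,0.015,0,0,0],[0.015,-0.043,-0.000,0.026,0,0,0],[0.015,-0.047,-0.000,0.039,0,0,0],[0.015,-0.048,-0.000,0.052,0,0,0],[0.015,-0.046,0.000,0.065,0,0,0],[0.015,-0.040,0.000,0.077,0,0,0],[0.015,-0.032,0.000,0.087,0,0,0],[0.015,-0.021,0.000,0.094,0,0,0],[0.015,-0.009,0.000,0.099,0,0,0],[0.015,0.004,0.000,0.100,0,0,0]
```

```bash
python3 -m jog '[[[0.015,-0.006,0,0,0,0,0],[0.015,-0.014,0,0.002,0,0,0],[0.015,-0.025,0,0.007,0,0,0],[0.015,-0.035,0,0.015,0,0,0],[0.015,-0.043,0,0.026,0,0,0],[0.015,-0.047,0,0.039,0,0,0],[0.015,-0.048,0,0.052,0,0,0],[0.015,-0.046,0,0.065,0,0,0],[0.015,-0.04,0,0.077,0,0,0],[0.015,-0.032,0,0.087,0,0,0],[0.015,-0.027,0,0.091,0,0,0],[0.015,-0.027,0,0.091,0,0,0]]]'; python3 circ.py .5252 -.3515 .0505 -15 12
```

```text
clock: 18.4
ee_pos: [0.5484, -0.3073, 0.0936]
tcp_rot: [-0.602, 0.603, -0.37, 0.37]
ft_force: [-0.2, 2.3, 11.3]
finger_gap: 0.272
az 62.3 r 0.0499 z 0.0936 F [-0.2  2.3 11.3] q6 2.24
[0.015,0.011,0.000,0.007,0,0,0],[0.015,0.024,0.000,0.010,0,0,0],[0.015,0.037,0.000,0.009,0,0,0],[0.015,0.050,0.000,0.005,0,0,0],[0.015,0.061,0.000,-0.002,0,0,0],[0.015,0.070,0.000,-0.011,0,0,0],[0.015,0.076,0.000,-0.023,0,0,0],[0.015,0.079,0.000,-0.036,0,0,0],[0.015,0.079,0.000,-0.049,0,0,0],[0.015,0.075,0.000,-0.062,0,0,0],[0.015,0.068,0.000,-0.073,0,0,0],[0.015,0.058,0.000,-0.082,0,0,0]
```

```bash
python3 -m jog '[[[0.015,0.005,-0.001,0.004,0,0,0],[0.015,0.013,-0.001,0.008,0,0,0],[0.015,0.024,-0.001,0.01,0,0,0],[0.015,0.037,-0.001,0.009,0,0,0],[0.015,0.05,-0.001,0.005,0,0,0],[0.015,0.061,-0.001,-0.002,0,0,0],[0.015,0.07,-0.001,-0.011,0,0,0],[0.015,0.076,-0.001,-0.023,0,0,0],[0.015,0.079,-0.001,-0.036,0,0,0],[0.015,0.079,-0.001,-0.049,0,0,0],[0.015,0.078,-0.001,-0.054,0,0,0],[0.015,0.078,-0.001,-0.054,0,0,0]]]'; python3 circ.py .5252 -.3515 .0505 -15 12
python3 - <<'E'
from h import *
d=cam("scene"); crop(d,130,170,380,320,3,"s11.png")
E
```

```text
clock: 19.6
ee_pos: [0.5345, -0.4015, 0.0939]
tcp_rot: [-0.602, 0.603, -0.37, 0.371]
ft_force: [1.4, -4.0, 4.8]
finger_gap: 0.265
az -79.4 r 0.0509 z 0.0939 F [ 1.4 -4.   4.8] q6 2.39
[0.015,-0.006,-0.000,-0.012,0,0,0],[0.015,-0.014,-0.000,-0.022,0,0,0],[0.015,-0.025,-0.000,-0.030,0,0,0],[0.015,-0.037,-0.000,-0.035,0,0,0],[0.015,-0.050,-0.000,-0.036,0,0,0],[0.015,-0.063,-0.000,-0.034,0,0,0],[0.015,-0.075,-0.000,-0.029,0,0,0],[0.015,-0.085,-0.000,-0.021,0,0,0],[0.015,-0.093,-0.000,-0.010,0,0,0],[0.015,-0.098,-0.000,0.002,0,0,0],[0.015,-0.099,-0.000,0.015,0,0,0],[0.015,-0.097,-0.000,0.028,0,0,0]
```

View pics/s11.png

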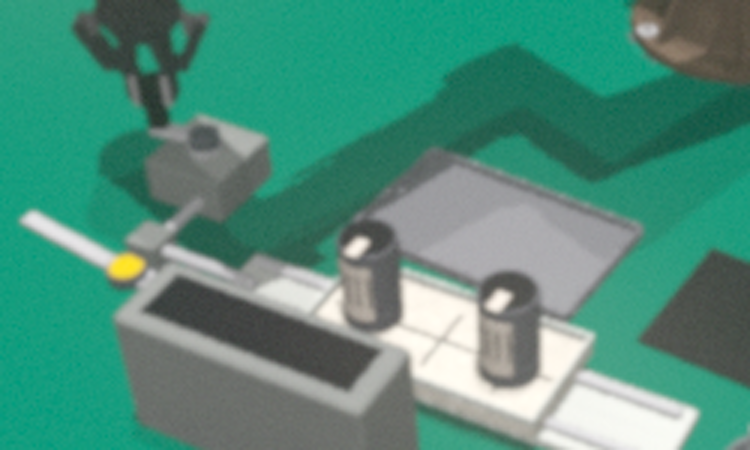

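Carriage moved ~80 mm, cans standing. Second turn.

```bash
python3 -m jog '[[[0.015,-0.003,0,-0.006,0,0,0],[0.015,-0.007,0,-0.013,0,0,0],[0.015,-0.014,0,-0.022,0,0,0],[0.015,-0.025,0,-0.03,0,0,0],[0.015,-0.037,0,-0.035,0,0,0],[0.015,-0.05,0,-0.036,0,0,0],[0.015,-0.063,0,-0.034,0,0,0],[0.015,-0.075,0,-0.029,0,0,0],[0.015,-0.085,0,-0.021,0,0,0],[0.015,-0.093,0,-0.01,0,0,0],[0.015,-0.096,0,-0.004,0,0,0],[0.015,-0.096,0,-0.004,0,0,0]]]'; python3 circ.py .5252 -.3515 .0505 -15 12
```

```text
clock: 20.85
ee_pos: [0.4901, -0.3173, 0.0938]
tcp_rot: [-0.603, 0.603, -0.368, 0.371]
ft_force: [6.5, -5.0, 1.2]
finger_gap: 0.272
az 135.8 r 0.049 z 0.0938 F [ 6.5 -5.   1.2] q6 2.28
[0.015,-0.004,0.000,0.012,0,0,0],[0.015,-0.003,0.000,0.026,0,0,0],[0.015,0.001,0.000,0.038,0,0,0],[0.015,0.008,0.000,0.049,0,0,0],[0.015,0.018,0.000,0.058,0,0,0],[0.015,0.030,0.000,0.064,0,0,0],[0.015,0.043,0.000,0.066,0,0,0],[0.015,0.056,0.000,0.065,0,0,0],[0.015,0.069,0.000,0.061,0,0,0],[0.015,0.080,0.000,0.054,0,0,0],[0.015,0.088,0.000,0.044,0,0,0],[0.015,0.094,0.000,0.032,0,0,0]
```

```bash
python3 -m jog '[[[0.015,-0.002,0,0.006,0,0,0],[0.015,-0.003,0,0.014,0,0,0],[0.015,-0.002,0,0.026,0,0,0],[0.015,0.002,0,0.038,0,0,0],[0.015,0.009,0,0.048,0,0,0],[0.015,0.018,0,0.057,0,0,0],[0.015,0.03,0,0.063,0,0,0],[0.015,0.043,0,0.066,0,0,0],[0.015,0.056,0,0.065,0,0,0],[0.015,0.069,0,0.061,0,0,0],[0.015,0.075,0,0.058,0,0,0],[0.015,0.075,0,0.058,0,0,0]]]'; python3 circ.py .5252 -.3515 .0505 -10 12
```

```text
clock: 22.05
ee_pos: [0.5758, -0.358, 0.094]
tcp_rot: [0.603, -0.602, 0.369, -0.371]
ft_force: [6.3, -2.0, 4.2]
finger_gap: 0.27
az -7.3 r 0.0511 z 0.094 F [ 6.3 -2.   4.2] q6 2.31
[0.015,0.007,0.000,-0.006,0,0,0],[0.015,0.012,-0.000,-0.013,0,0,0],[0.015,0.017,-0.000,-0.020,0,0,0],[0.015,0.020,-0.000,-0.028,0,0,0],[0.015,0.022,-0.000,-0.037,0,0,0],[0.015,0.022,-0.000,-0.046,0,0,0],[0.015,0.020,-0.000,-0.055,0,0,0],[0.015,0.017,-0.000,-0.063,0,0,0],[0.015,0.013,-0.000,-0.071,0,0,0],[0.015,0.007,-0.000,-0.077,0,0,0],[0.015,0.001,-0.000,-0.083,0,0,0],[0.015,-0.007,-0.000,-0.088,0,0,0]
```

```bash
python3 -m jog '[[[0.015,0.004,0,-0.003,0,0,0],[0.015,0.008,0,-0.007,0,0,0],[0.015,0.013,0,-0.013,0,0,0],[0.015,0.018,0,-0.02,0,0,0],[0.015,0.021,0,-0.028,0,0,0],[0.015,0.023,0,-0.037,0,0,0],[0.015,0.022,0,-0.046,0,0,0],[0.015,0.02,0,-0.055,0,0,0],[0.015,0.017,0,-0.063,0,0,0],[0.015,0.015,0,-0.067,0,0,0],[0.015,0.015,0,-0.067,0,0,0]]]'; python3 circ.py .5252 -.3515 .0505 -5 6
```

```text
clock: 23.15
ee_pos: [0.5261, -0.4021, 0.0942]
tcp_rot: [0.604, -0.602, 0.366, -0.373]
ft_force: [17.6, -4.0, -3.8]
finger_gap: 0.267
az -89.0 r 0.0506 z 0.0942 F [17.6 -4.  -3.8] q6 2.4
[0.015,-0.002,-0.000,-0.004,0,0,0],[0.015,-0.005,-0.000,-0.007,0,0,0],[0.015,-0.007,-0.000,-0.011,0,0,0],[0.015,-0.010,-0.000,-0.014,0,0,0],[0.015,-0.014,-0.000,-0.017,0,0,0],[0.015,-0.017,-0.000,-0.020,0,0,0]
```

```bash
python3 -m jog '[[[0.015,0,0,0.001,0,0,0],[0.03,0,0,0.001,0,0,0],[0.06,0,0,0.001,0,0,0],[0.085,0,0,0.001,0,0,0],[0.085,0,0,0.001,0,0,0],[0.085,0,-0.04,0.001,0,0,0],[0.085,0,-0.08,0.001,0,0,0],[0.085,0,-0.12,0.001,0,0,0],[0.085,0,-0.13,0.001,0,0,0],[0.085,0,-0.13,0.001,0,0,0]]]' 28; python3 t.py;python3 - <<'E'
from h import *
d=cam("top"); crop(d,280,80,470,220,4,"c12.png")
d=cam("scene"); crop(d,130,170,380,320,3,"s12.png")
E
```

```text
clock: 24.15
ee_pos: [0.5219, -0.4011, 0.2255]
tcp_rot: [0.603, -0.602, 0.369, -0.371]
ft_force: [0.7, 0.3, 0.4]
finger_gap: 0.999
t 24.15 p [ 0.5219 -0.4011  0.2255] yaw -63.1 tilt 0.19 q [-0.36  0.33 -0.04  0.   -1.2   2.4 ] F [0.7 0.3 0.4] gap 0.0853
```

View pics/s12.png

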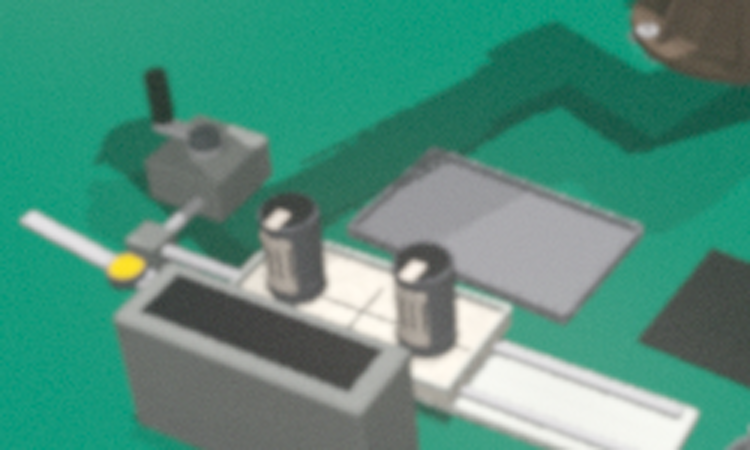

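View pics/c12.png

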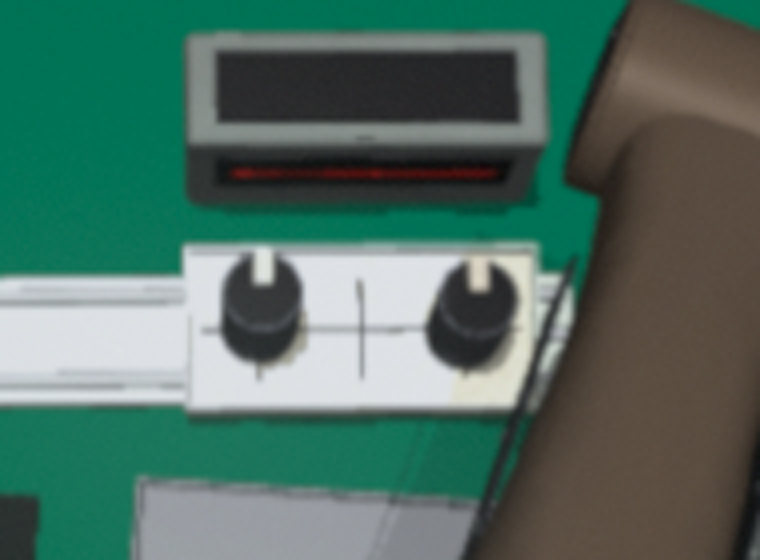

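```bash
python3 - <<'E'
from h import *
d=cam("top")
for u in [(262,289),(262,250),(479,299),(479,260),(361,329)]: print(p2w(d,(280+u[0]/4,80+u[1]/4),.125 if u[1]<320 else .035).round(4))
E
python3 t.py ".641 -.02 .2 297"
```

```text
[ 0.6447 -0.0187  0.125 ]
[ 0.6711 -0.0186  0.125 ]
[ 0.6398 -0.1601  0.125 ]
[ 0.6661 -0.1604  0.125 ]
[ 0.6423 -0.0896  0.035 ]
t 24.3 p [ 0.5206 -0.4002  0.2215] yaw -63.1 tilt 0.16 q [-0.36  0.34 -0.04 -0.   -1.19  2.4 ] F [-1.2 -0.2 -0.5] gap 0.0849
.641 -.02 .2 297 -> [-0.2847  0.0218  0.2793] [ 0.001 -0.002 -0.002] n 7.988873753231441 0.024397229333089854
```

```bash
python3 -m jog '[[[0.085,-0.285,0.022,0.281,0,0,0],[0.085,-0.285,0.022,0.281,0,0,0],[0.085,-0.285,0.022,0.281,0,0,0],[0.085,-0.285,0.022,0.281,0,0,0],[0.085,-0.285,0.022,0.281,0,0,0],[0.085,-0.285,0.022,0.281,0,0,0],[0.085,-0.285,0.022,0.281,0,0,0],[0.085,-0.285,0.022,0.281,0,0,0],[0.085,-0.285,0.022,0.281,0,0,0],[0.085,-0.285,0.022,0.281,0,0,0]]]' 28; python3 t.py ".643 -.0195 .075 297"
python3 - <<'E'
from h import *
d=cam("scene"); crop(d,180,170,380,320,4,"s13.png")
print((w2p(d,[[.643,-.0195,.125],[.64,-.16,.125]])-[180,170])*4)
E
```

```text
clock: 25.3
ee_pos: [0.6425, -0.0182, 0.199]
tcp_rot: [-0.602, 0.604, -0.37, 0.368]
ft_force: [-0.3, -0.8, -0.4]
finger_gap: 0.995
t 25.3 p [ 0.6425 -0.0182  0.199 ] yaw -63.0 tilt 0.22 q [ 0.27  0.33 -0.11 -0.   -1.14  1.77] F [-0.3 -0.8 -0.4] gap 0.085
.643 -.0195 .075 297 -> [0.0015 0.124  0.0003] [ 0.004  0.    -0.001] n 2.4796959268637306 0.025561463672529327
[[360.42688514 345.1169562 ]
 [181.55165611 277.03967366]]
```

View pics/s13.png

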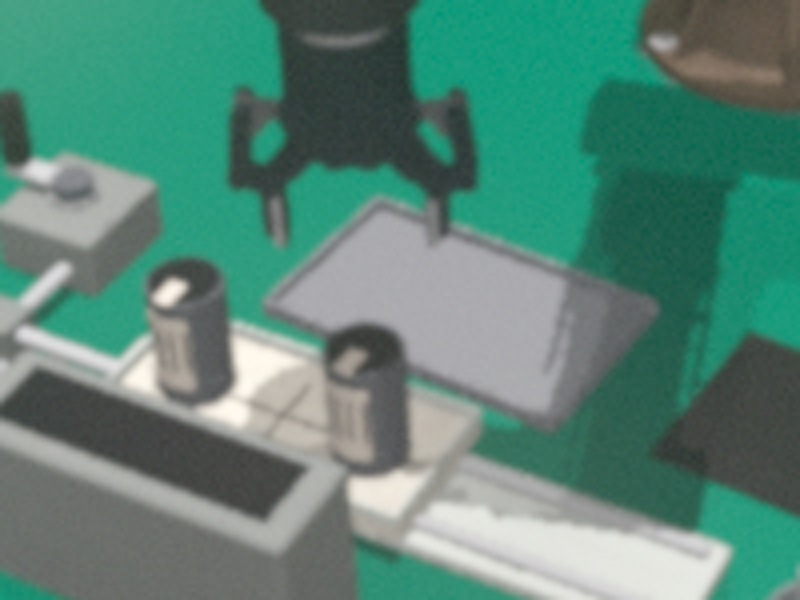

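```bash
python3 -m jog '[[[0.085,0.001,0.03,0,0,0,0],[0.085,0.001,0.06,0,0,0,0],[0.085,0.001,0.09,0,0,0,0],[0.085,0.001,0.12,0,0,0,0],[0.085,0.001,0.124,0,0,0,0],[0.085,0.001,0.124,0,0,0,0],[0.07,0.001,0.124,0,0,0,0],[0.06,0.001,0.124,0,0,0,0],[0.056,0.001,0.124,0,0,0,0],[0.045,0.001,0.124,0,0,0,0],[0.045,0.001,0.124,0,0,0,0],[0.045,0.001,0.124,0,0,0,0]]]' 28; python3 t.py ".463 .001 .16 297"
```

```text
clock: 26.55
ee_pos: [0.6444, -0.0201, 0.0788]
tcp_rot: [0.603, -0.602, 0.369, -0.37]
ft_force: [-1.4, 1.5, 6.6]
finger_gap: 0.625
t 26.55 p [ 0.6444 -0.0201  0.0788] yaw -63.1 tilt 0.12 q [ 0.27  0.44 -0.24  0.   -0.89  1.77] F [-1.4  1.5  6.6] gap 0.0533
.463 .001 .16 297 -> [-0.1009 -0.0815 -0.152 ] [-0.002 -0.001  0.001] n 3.996484197433983 0.016724680768119723
```

```bash
python3 -m jog '[[[0.045,0,-0.03,0,0,0,0],[0.045,0,-0.07,0,0,0,0],[0.045,-0.02,-0.082,-0.03,0,0,0],[0.045,-0.04,-0.082,-0.06,0,0,0],[0.045,-0.06,-0.082,-0.09,0,0,0],[0.045,-0.08,-0.082,-0.12,0,0,0],[0.045,-0.101,-0.082,-0.152,0,0,0],[0.045,-0.101,-0.082,-0.152,0,0,0],[0.045,-0.101,-0.06,-0.152,0,0,0],[0.045,-0.101,-0.03,-0.152,0,0,0],[0.045,-0.101,0,-0.152,0,0,0],[0.045,-0.101,0,-0.152,0,0,0]]]'; python3 t.py ".463 .001 .05 297"
python3 - <<'E'
from h import *
d=cam("scene"); crop(d,230,170,380,280,5,"s14.png")
E
```

```text
clock: 27.75
ee_pos: [0.4595, -0.0001, 0.0742]
tcp_rot: [-0.601, 0.604, -0.372, 0.369]
ft_force: [-0.7, 0.0, -3.4]
finger_gap: 0.622
t 27.75 p [ 4.595e-01 -1.000e-04  7.420e-02] yaw -63.2 tilt 0.4 q [ 0.43  0.18 -0.65 -0.   -0.75  1.61] F [-0.7  0.  -3.4] gap 0.0531
.463 .001 .05 297 -> [0.0006 0.0242 0.0038] [ 0.007 -0.003 -0.001] n 0.48975391388341677 0.05049511606435908
```

View pics/s14.png

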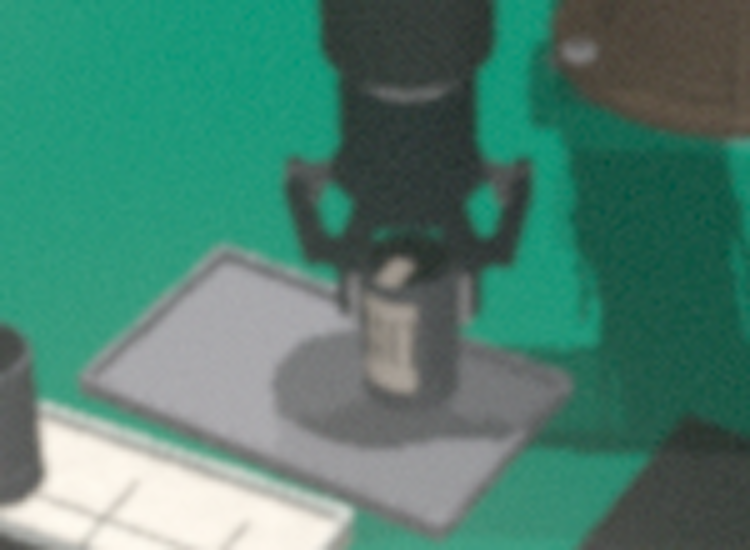

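Over the tray; lower until touch.

```bash
python3 -m jog '[[[0.045,0,0.015,0.002,0,0,0],[0.045,0,0.022,0.002,0,0,0],[0.045,0,0.025,0.002,0,0,0],[0.045,0,0.026,0.002,0,0,0],[0.045,0,0.026,0.002,0,0,0]]]'; python3 t.py
```

```text
clock: 28.3
ee_pos: [0.4645, 0.0019, 0.0519]
tcp_rot: [0.603, -0.602, 0.37, -0.37]
ft_force: [-0.7, 0.3, -2.8]
finger_gap: 0.619
t 28.3 p [0.4645 0.0019 0.0519] yaw -63.1 tilt 0.04 q [ 0.43  0.22 -0.67  0.   -0.68  1.61] F [-0.7  0.3 -2.8] gap 0.0529
```

```bash
python3 -m jog '[[[0.045,0,0.002,0,0,0,0],[0.045,0,0.003,0,0,0,0],[0.045,0,0.004,0,0,0,0],[0.045,0,0.004,0,0,0,0]]]'; python3 t.py
```

```text
clock: 28.7
ee_pos: [0.4645, 0.0019, 0.0478]
tcp_rot: [0.603, -0.602, 0.37, -0.37]
ft_force: [-2.2, 1.9, 3.8]
finger_gap: 0.626
t 28.7 p [0.4645 0.0019 0.0478] yaw -63.1 tilt 0.03 q [ 0.43  0.23 -0.68  0.   -0.67  1.61] F [-2.2  1.9  3.8] gap 0.0535
```

Touched down. Release, rise.

```bash
python3 -m jog '[[[0.06,0,0,0,0,0,0],[0.075,0,0,0,0,0,0],[0.085,0,0,0,0,0,0],[0.085,0,0,0,0,0,0],[0.085,0,-0.04,0,0,0,0],[0.085,0,-0.08,0,0,0,0],[0.085,0,-0.12,0,0,0,0],[0.085,0,-0.15,0,0,0,0],[0.085,0,-0.15,0,0,0,0]]]'; python3 t.py ".64 -.161 .2 297"
python3 - <<'E'
from h import *
d=cam("scene"); crop(d,200,170,380,300,4,"s15.png")
E
```

```text
clock: 29.6
ee_pos: [0.4667, 0.0024, 0.2018]
tcp_rot: [0.605, -0.601, 0.368, -0.372]
ft_force: [1.1, 0.1, -0.0]
finger_gap: 0.996
t 29.6 p [0.4667 0.0024 0.2018] yaw -63.1 tilt 0.46 q [ 0.43  0.03 -0.48  0.   -1.06  1.61] F [ 1.1  0.1 -0. ] gap 0.085
.64 -.161 .2 297 -> [0.2242 0.0027 0.0805] [-0.008 -0.001  0.002] n 4.764575328229938 0.054802871818959584
```

View pics/s15.png

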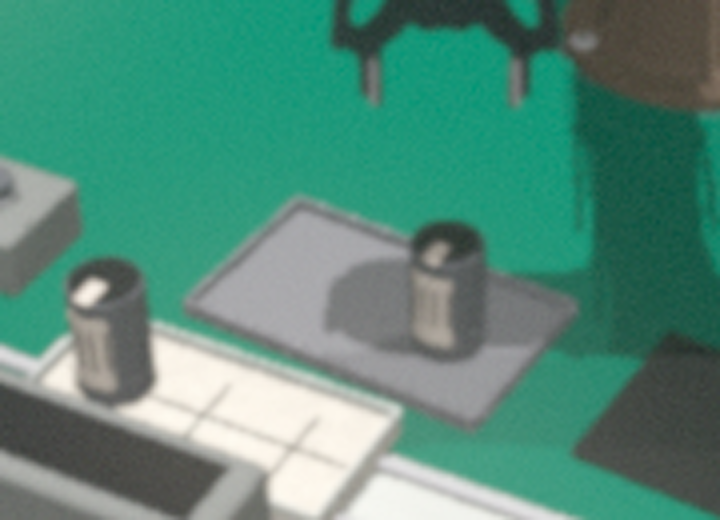

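```bash
python3 -m jog '[[[0.085,0.224,0.003,0.081,-0.008,0,0],[0.085,0.224,0.003,0.081,-0.008,0,0],[0.085,0.224,0.003,0.081,-0.008,0,0],[0.085,0.224,0.003,0.081,-0.008,0,0],[0.085,0.224,0.003,0.081,-0.008,0,0],[0.085,0.224,0.003,0.081,-0.008,0,0],[0.085,0.224,0.003,0.081,-0.008,0,0],[0.085,0.224,0.003,0.081,-0.008,0,0]]]' 28; python3 t.py ".64 -.1605 .075 297"
python3 - <<'E'
from h import *
d=cam("scene"); crop(d,180,170,330,280,5,"s16.png")
print((w2p(d,[[.64,-.1605,.125],[.4645,.002,.094]])-[180,170])*5)
E
```

```text
clock: 30.45
ee_pos: [0.6368, -0.161, 0.1932]
tcp_rot: [-0.6, 0.605, -0.372, 0.368]
ft_force: [-0.3, -0.2, -0.2]
finger_gap: 0.994
t 30.45 p [ 0.6368 -0.161   0.1932] yaw -63.1 tilt 0.55 q [ 0.05  0.36 -0.08  0.   -1.14  1.99] F [-0.3 -0.2 -0.2] gap 0.0849
.64 -.1605 .075 297 -> [0.0011 0.1181 0.0042] [ 0.01  -0.002 -0.001] n 2.3643044648623492 0.06586548657171774
[[226.16411806 346.01992951]
 [654.24408213 298.97064669]]
```

View pics/s16.png

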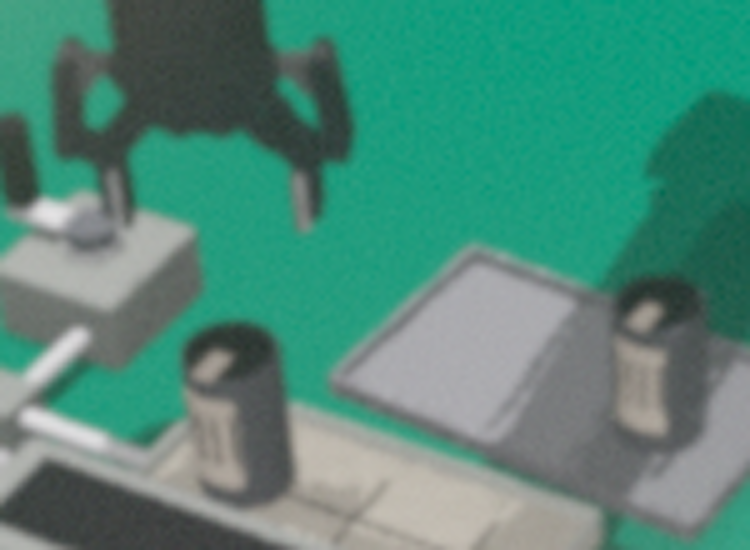

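```bash
python3 -m jog '[[[0.085,0.001,0.03,0.002,0.009,0,0],[0.085,0.001,0.06,0.002,0.009,0,0],[0.085,0.001,0.09,0.002,0.009,0,0],[0.085,0.001,0.115,0.002,0.009,0,0],[0.085,0.001,0.118,0.002,0.009,0,0],[0.085,0.001,0.118,0.002,0.009,0,0],[0.07,0.001,0.118,0.002,0.009,0,0],[0.06,0.001,0.118,0.002,0.009,0,0],[0.056,0.001,0.118,0.002,0.009,0,0],[0.045,0.001,0.118,0.002,0.009,0,0],[0.045,0.001,0.118,0.002,0.009,0,0],[0.045,0.001,0.118,0.002,0.009,0,0]]]' 28; python3 t.py ".455 -.119 .16 297"
```

```text
clock: 31.7
ee_pos: [0.6397, -0.1617, 0.0776]
tcp_rot: [0.603, -0.602, 0.369, -0.371]
ft_force: [-1.1, 2.5, 7.1]
finger_gap: 0.627
t 31.7 p [ 0.6397 -0.1617  0.0776] yaw -63.1 tilt 0.15 q [ 0.05  0.46 -0.21 -0.   -0.9   1.99] F [-1.1  2.5  7.1] gap 0.0535
.455 -.119 .16 297 -> [-0.1216 -0.0828 -0.1452] [-0.002 -0.002  0.001] n 4.13477745561011 0.020807372908999876
```

```bash
python3 -m jog '[[[0.045,0,-0.03,0,0,0,0],[0.045,0,-0.07,0,0,0,0],[0.045,-0.025,-0.083,-0.03,0,0,0],[0.045,-0.05,-0.083,-0.06,0,0,0],[0.045,-0.075,-0.083,-0.09,0,0,0],[0.045,-0.1,-0.083,-0.12,0,0,0],[0.045,-0.122,-0.083,-0.145,0,0,0],[0.045,-0.122,-0.083,-0.145,0,0,0],[0.045,-0.122,-0.06,-0.145,0,0,0],[0.045,-0.122,-0.03,-0.145,0,0,0],[0.045,-0.122,0,-0.145,0,0,0],[0.045,-0.122,0,-0.145,0,0,0]]]'; python3 t.py ".455 -.119 .0485 297"
```

```text
clock: 32.9
ee_pos: [0.4517, -0.1188, 0.073]
tcp_rot: [-0.601, 0.603, -0.372, 0.369]
ft_force: [-0.6, -0.2, -2.7]
finger_gap: 0.624
t 32.9 p [ 0.4517 -0.1188  0.073 ] yaw -63.2 tilt 0.35 q [ 0.16  0.19 -0.64 -0.   -0.75  1.88] F [-0.6 -0.2 -2.7] gap 0.0533
.455 -.119 .0485 297 -> [0.0017 0.0244 0.003 ] [ 0.005 -0.003 -0.003] n 0.49347409033396367 0.04607678945700531
```

```bash
python3 -m jog '[[[0.045,0,0.015,0.001,0,0,0],[0.045,0,0.022,0.001,0,0,0],[0.045,0,0.026,0.001,0,0,0],[0.045,0,0.028,0.001,0,0,0],[0.045,0,0.029,0.001,0,0,0],[0.045,0,0.029,0.001,0,0,0]]]'; python3 t.py
```

```text
clock: 33.5
ee_pos: [0.4558, -0.1181, 0.0476]
tcp_rot: [0.603, -0.602, 0.37, -0.37]
ft_force: [-0.8, 0.0, -2.8]
finger_gap: 0.629
t 33.5 p [ 0.4558 -0.1181  0.0476] yaw -63.1 tilt 0.09 q [ 0.17  0.24 -0.66 -0.   -0.67  1.87] F [-0.8  0.  -2.8] gap 0.0537
```

```bash
python3 -m jog '[[[0.045,0,0.001,0,0,0,0],[0.045,0,0.002,0,0,0,0],[0.045,0,0.002,0,0,0,0]]]'; python3 t.py
```

```text
clock: 33.8
ee_pos: [0.4564, -0.1179, 0.0465]
tcp_rot: [0.603, -0.602, 0.369, -0.371]
ft_force: [-4.4, 4.0, 12.6]
finger_gap: 0.624
t 33.8 p [ 0.4564 -0.1179  0.0465] yaw -63.1 tilt 0.15 q [ 0.17  0.24 -0.66 -0.   -0.67  1.87] F [-4.4  4.  12.6] gap 0.0533
```

```bash
python3 -m jog '[[[0.045,0,-0.001,0,0,0,0],[0.06,0,-0.001,0,0,0,0],[0.075,0,-0.001,0,0,0,0],[0.085,0,-0.001,0,0,0,0],[0.085,0,-0.001,0,0,0,0],[0.085,0,-0.04,0,0,0,0],[0.085,0,-0.08,0,0,0,0],[0.085,0,-0.12,0,0,0,0],[0.085,0,-0.17,0,0,0,0],[0.085,0,-0.17,0,0,0,0]]]'; python3 t.py ".5265 -.4015 .22 297"
```

```text
clock: 34.8
ee_pos: [0.459, -0.1184, 0.2219]
tcp_rot: [0.605, -0.6, 0.366, -0.373]
ft_force: [0.1, -0.1, -0.1]
finger_gap: 0.995
t 34.8 p [ 0.459  -0.1184  0.2219] yaw -63.1 tilt 0.69 q [ 0.17  0.02 -0.44  0.   -1.1   1.87] F [ 0.1 -0.1 -0.1] gap 0.085
.5265 -.4015 .22 297 -> [ 0.2829  0.0027 -0.0682] [-0.011 -0.001  0.005] n 5.820769930444299 0.08078222977433946
```

```bash
python3 -m jog '[[[0.085,0.283,0.001,-0.068,-0.005,0,0],[0.085,0.283,0.001,-0.068,-0.005,0,0],[0.085,0.283,0.001,-0.068,-0.005,0,0],[0.085,0.283,0.001,-0.068,-0.005,0,0],[0.085,0.283,0.001,-0.068,-0.005,0,0],[0.085,0.283,0.001,-0.068,-0.005,0,0],[0.085,0.283,0.001,-0.068,-0.005,0,0],[0.085,0.283,0.001,-0.068,-0.005,0,0],[0.085,0.283,0.001,-0.068,-0.005,0,0]]]'; python3 t.py ".5265 -.4015 .094 297"
python3 - <<'E'
from h import *
d=cam("top"); crop(d,190,110,420,270,3,"c17.png")
d=cam("scene"); crop(d,130,170,380,320,3,"s17.png")
E
```

```text
clock: 35.7
ee_pos: [0.5225, -0.4007, 0.2138]
tcp_rot: [-0.601, 0.604, -0.371, 0.369]
ft_force: [0.4, 0.4, 0.4]
finger_gap: 0.998
t 35.7 p [ 0.5225 -0.4007  0.2138] yaw -63.1 tilt 0.25 q [-0.36  0.34 -0.05  0.   -1.18  2.4 ] F [0.4 0.4 0.4] gap 0.0852
.5265 -.4015 .094 297 -> [0.0026 0.1197 0.0038] [ 0.004 -0.002 -0.001] n 2.3964162121036043 0.031900761687578494
```

View pics/s17.png

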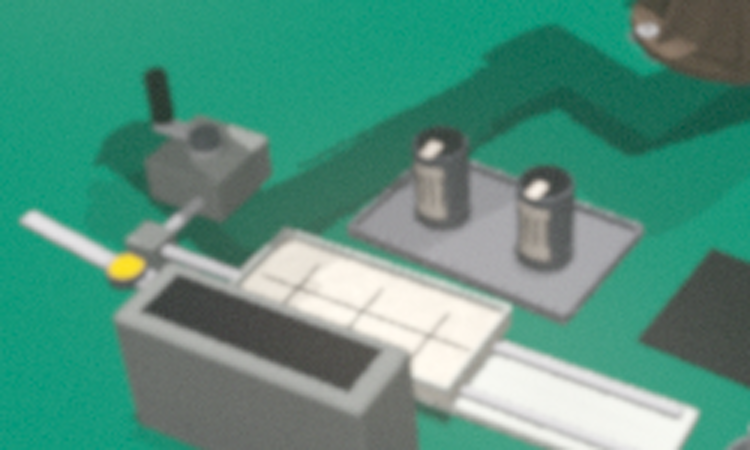

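View pics/c17.png

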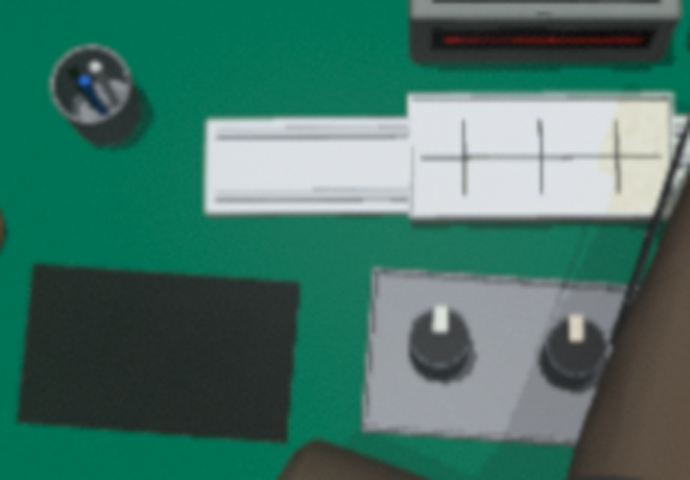

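```bash
python3 -m jog '[[[0.085,0.002,0.03,0.002,0.004,0,0],[0.085,0.002,0.06,0.002,0.004,0,0],[0.085,0.002,0.09,0.002,0.004,0,0],[0.085,0.002,0.115,0.002,0.004,0,0],[0.085,0.002,0.119,0.002,0.004,0,0],[0.06,0.002,0.119,0.002,0.004,0,0],[0.04,0.002,0.119,0.002,0.004,0,0],[0.03,0.002,0.119,0.002,0.004,0,0],[0.015,0.002,0.119,0.002,0.004,0,0],[0.015,0.002,0.119,0.002,0.004,0,0],[0.015,0.002,0.119,0.002,0.004,0,0],[0.015,0.002,0.119,0.002,0.004,0,0]]]' 40; python3 circ.py .5257 -.3518 .0505 15 12
```

```text
clock: 37.0
ee_pos: [0.5258, -0.403, 0.0965]
tcp_rot: [-0.603, 0.603, -0.369, 0.371]
ft_force: [0.3, 0.3, 6.6]
finger_gap: 0.267
az -89.9 r 0.0512 z 0.0965 F [0.3 0.3 6.6] q6 2.4
[0.015,0.004,0.000,0.013,0,0,0],[0.015,0.005,0.000,0.026,0,0,0],[0.015,0.002,0.000,0.039,0,0,0],[0.015,-0.003,0.000,0.051,0,0,0],[0.015,-0.012,0.000,0.061,0,0,0],[0.015,-0.023,0.000,0.068,0,0,0],[0.015,-0.035,0.000,0.073,0,0,0],[0.015,-0.049,-0.000,0.074,0,0,0],[0.015,-0.062,-0.000,0.071,0,0,0],[0.015,-0.073,-0.000,0.065,0,0,0],[0.015,-0.083,-0.000,0.057,0,0,0],[0.015,-0.091,-0.000,0.046,0,0,0]
```

```bash
python3 -m jog '[[[0.015,0.002,0,0.006,0,0,0],[0.015,0.004,0,0.013,0,0,0],[0.015,0.005,0,0.026,0,0,0],[0.015,0.002,0,0.039,0,0,0],[0.015,-0.003,0,0.051,0,0,0],[0.015,-0.012,0,0.061,0,0,0],[0.015,-0.023,0,0.068,0,0,0],[0.015,-0.035,0,0.073,0,0,0],[0.015,-0.049,0,0.074,0,0,0],[0.015,-0.062,0,0.071,0,0,0],[0.015,-0.073,0,0.065,0,0,0],[0.015,-0.073,0,0.065,0,0,0]]]'; python3 circ.py .5257 -.3518 .0505 15 12
```

```text
clock: 38.2
ee_pos: [0.549, -0.3087, 0.0963]
tcp_rot: [-0.602, 0.603, -0.37, 0.37]
ft_force: [-3.3, -3.6, 6.3]
finger_gap: 0.27
az 61.7 r 0.049 z 0.0963 F [-3.3 -3.6  6.3] q6 2.24
[0.015,-0.011,-0.000,-0.008,0,0,0],[0.015,-0.018,-0.000,-0.019,0,0,0],[0.015,-0.022,-0.000,-0.031,0,0,0],[0.015,-0.022,-0.000,-0.044,0,0,0],[0.015,-0.020,-0.000,-0.057,0,0,0],[0.015,-0.014,0.000,-0.069,0,0,0],[0.015,-0.005,0.000,-0.079,0,0,0],[0.015,0.006,0.000,-0.086,0,0,0],[0.015,0.019,0.000,-0.090,0,0,0],[0.015,0.032,0.000,-0.091,0,0,0],[0.015,0.045,0.000,-0.088,0,0,0],[0.015,0.057,0.000,-0.082,0,0,0]
```

```bash
python3 -m jog '[[[0.015,-0.011,0,-0.008,0,0,0],[0.015,-0.018,0,-0.019,0,0,0],[0.015,-0.022,0,-0.031,0,0,0],[0.015,-0.022,0,-0.044,0,0,0],[0.015,-0.02,0,-0.057,0,0,0],[0.015,-0.014,0,-0.069,0,0,0],[0.015,-0.005,0,-0.079,0,0,0],[0.015,0.006,0,-0.086,0,0,0],[0.015,0.019,0,-0.09,0,0,0],[0.015,0.032,0,-0.091,0,0,0],[0.015,0.045,0,-0.088,0,0,0],[0.015,0.045,0,-0.088,0,0,0]]]'; python3 circ.py .5257 -.3518 .0505 15 12
```

```text
clock: 39.4
ee_pos: [0.4917, -0.39, 0.0965]
tcp_rot: [-0.602, 0.603, -0.37, 0.37]
ft_force: [-5.1, -6.3, 8.2]
finger_gap: 0.268
az -131.7 r 0.0511 z 0.0965 F [-5.1 -6.3  8.2] q6 2.4
[0.015,0.011,0.000,0.007,0,0,0],[0.015,0.021,0.000,0.016,0,0,0],[0.015,0.028,0.000,0.027,0,0,0],[0.015,0.031,-0.000,0.040,0,0,0],[0.015,0.032,-0.000,0.053,0,0,0],[0.015,0.028,-0.000,0.066,0,0,0],[0.015,0.022,-0.000,0.078,0,0,0],[0.015,0.013,-0.000,0.087,0,0,0],[0.015,0.002,-0.000,0.094,0,0,0],[0.015,-0.011,-0.000,0.098,0,0,0],[0.015,-0.024,-0.000,0.098,0,0,0],[0.015,-0.037,-0.000,0.095,0,0,0]
```

```bash
python3 -m jog '[[[0.015,0.011,0,0.007,0,0,0],[0.015,0.021,0,0.016,0,0,0],[0.015,0.028,0,0.027,0,0,0],[0.015,0.031,0,0.04,0,0,0],[0.015,0.032,0,0.053,0,0,0],[0.015,0.028,0,0.066,0,0,0],[0.015,0.022,0,0.078,0,0,0],[0.015,0.013,0,0.087,0,0,0],[0.015,0.002,0,0.094,0,0,0],[0.015,-0.011,0,0.098,0,0,0],[0.015,-0.024,0,0.098,0,0,0],[0.015,-0.024,0,0.098,0,0,0]]]'; python3 circ.py .5257 -.3518 .0505 15 12
```

```text
clock: 40.6
ee_pos: [0.5656, -0.3227, 0.0962]
tcp_rot: [-0.602, 0.604, -0.371, 0.369]
ft_force: [-9.0, -4.1, 10.2]
finger_gap: 0.269
az 36.1 r 0.0494 z 0.0962 F [-9.  -4.1 10.2] q6 2.26
[0.015,-0.013,0.000,-0.003,0,0,0],[0.015,-0.024,0.000,-0.010,0,0,0],[0.015,-0.033,0.000,-0.019,0,0,0],[0.015,-0.039,0.000,-0.031,0,0,0],[0.015,-0.042,0.000,-0.044,0,0,0],[0.015,-0.042,0.000,-0.057,0,0,0],[0.015,-0.038,0.000,-0.069,0,0,0],[0.015,-0.031,0.000,-0.081,0,0,0],[0.015,-0.022,0.000,-0.090,0,0,0],[0.015,-0.010,0.000,-0.096,0,0,0],[0.015,0.003,0.000,-0.099,0,0,0],[0.015,0.016,0.000,-0.099,0,0,0]
```

```bash
python3 -m jog '[[[0.015,-0.013,0,-0.003,0,0,0],[0.015,-0.024,0,-0.01,0,0,0],[0.015,-0.033,0,-0.019,0,0,0],[0.015,-0.039,0,-0.031,0,0,0],[0.015,-0.042,0,-0.044,0,0,0],[0.015,-0.042,0,-0.057,0,0,0],[0.015,-0.038,0,-0.069,0,0,0],[0.015,-0.031,0,-0.081,0,0,0],[0.015,-0.022,0,-0.09,0,0,0],[0.015,-0.01,0,-0.096,0,0,0],[0.015,0.003,0,-0.099,0,0,0],[0.015,0.003,0,-0.099,0,0,0]]]'; python3 circ.py .5257 -.3518 .0505 10 8
```

```text
clock: 41.8
ee_pos: [0.4789, -0.3714, 0.0964]
tcp_rot: [-0.601, 0.603, -0.371, 0.369]
ft_force: [-10.2, -4.8, 13.9]
finger_gap: 0.266
az -157.3 r 0.0507 z 0.0964 F [-10.2  -4.8  13.9] q6 2.37
[0.015,0.009,-0.000,0.000,0,0,0],[0.015,0.017,-0.000,0.002,0,0,0],[0.015,0.026,-0.000,0.005,0,0,0],[0.015,0.033,-0.000,0.010,0,0,0],[0.015,0.040,-0.000,0.015,0,0,0],[0.015,0.045,-0.000,0.022,0,0,0],[0.015,0.050,-0.000,0.030,0,0,0],[0.015,0.053,-0.000,0.038,0,0,0]
```

```bash
python3 -m jog '[[[0.015,0.009,-0.001,0,0,0,0],[0.015,0.017,-0.001,0.002,0,0,0],[0.015,0.026,-0.001,0.005,0,0,0],[0.015,0.033,-0.001,0.01,0,0,0],[0.015,0.04,-0.001,0.015,0,0,0],[0.015,0.045,-0.001,0.022,0,0,0],[0.015,0.049,-0.001,0.028,0,0,0],[0.015,0.051,-0.001,0.031,0,0,0],[0.015,0.051,-0.001,0.033,0,0,0],[0.015,0.051,-0.001,0.033,0,0,0]]]'; python3 circ.py .5257 -.3518 .0505 10 2
```

```text
clock: 42.8
ee_pos: [0.5273, -0.4025, 0.0965]
tcp_rot: [-0.6, 0.605, -0.374, 0.367]
ft_force: [-20.9, -11.6, 11.3]
finger_gap: 0.264
az -88.2 r 0.0507 z 0.0965 F [-20.9 -11.6  11.3] q6 2.39
[0.015,0.003,-0.000,0.008,0,0,0],[0.015,0.004,-0.000,0.017,0,0,0]
```

```bash
python3 -m jog '[[[0.015,0,0,-0.002,0,0,0],[0.03,0,0,-0.002,0,0,0],[0.06,0,0,-0.002,0,0,0],[0.085,0,0,-0.002,0,0,0],[0.085,0,0,-0.002,0,0,0],[0.085,0,-0.04,-0.002,0,0,0],[0.085,0,-0.08,-0.002,0,0,0],[0.085,0,-0.12,-0.002,0,0,0],[0.085,0,-0.15,-0.002,0,0,0],[0.085,0,-0.15,-0.002,0,0,0]]]'; python3 t.py;python3 - <<'E'
from h import *
d=cam("top"); crop(d,190,110,420,270,3,"c18.png"); cv2.imwrite("pics/t18.png",d["img"][:,:,::-1])
d=cam("scene"); crop(d,130,170,380,320,3,"s18.png")
E
```

```text
clock: 43.8
ee_pos: [0.5345, -0.402, 0.2518]
tcp_rot: [0.603, -0.603, 0.367, -0.373]
ft_force: [-0.0, -0.8, -0.1]
finger_gap: 0.994
t 43.8 p [ 0.5345 -0.402   0.2518] yaw -63.1 tilt 0.51 q [-0.35  0.33  0.02  0.   -1.25  2.39] F [-0.  -0.8 -0.1] gap 0.0849
```

View pics/s18.png

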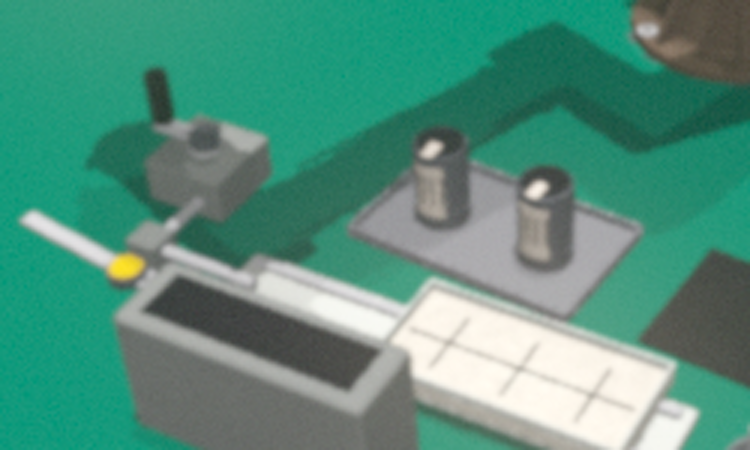

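View pics/c18.png

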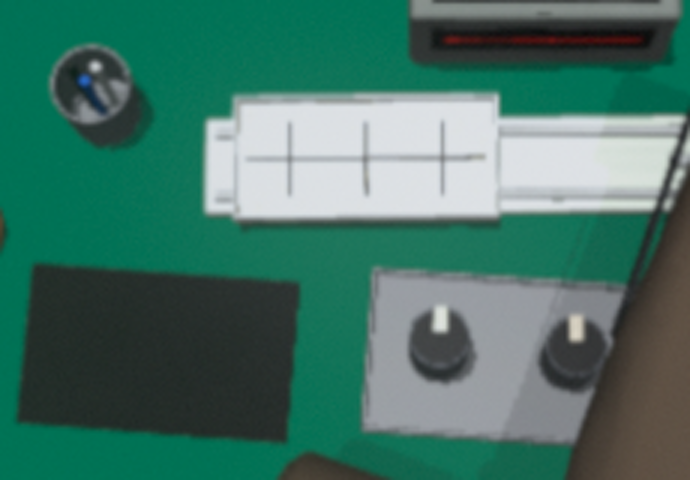

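```bash
python3 -c "
from cell import r
print(r.close_job())"
```

```text
the job is handed in; nothing more can be done
None
```

I handed the job in at about 44 s of the 210 s, with both canisters in the grey tray and the carriage wound back to its start. The hand-in reports no verdict, so what follows rests on my own checks.

**What I did**
- There were two canisters on the mat. I stood both on the carriage's centre line with their labels turned to the scanner.
- I turned the crank two turns clockwise to its stop, and let go of it once both canisters stood before the scanner.
- I moved both canisters to the grey tray and cranked the carriage back to its start stop.

**What the checks showed**
- **On the carriage at the start:** both canisters measured within about 3 mm of the centre line, with labels within a few degrees of square.
- **Before the scanner:** both still measured within 5 mm of the line, upright and labels facing it. The push against the stop read about 18 N.
- **At the end:** the pictures show both canisters upright in the tray. The carriage mark is back within about 1 mm of its first position, and the push against the start stop was about 24 N.
- **Everything else:** the pen pot and caliper looked unmoved wherever they were in view. I saw no knocked canister, and no check failed or disagreed. I did not look at the tape again at the end.

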